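Set the traverser to the free siding

TASK

Set the model railway's sliding track deck for the free siding: lift its red-handled clamp lever to unlock it before the deck moves, slide the deck until its rails run straight on into the siding with the green buffer stop, and press the lever fully down again. Once it is locked, hang the red saddle board astride the wooden guard rail's bar, well between the posts, to show that the deck must not be moved. Leave the tree, the little hut and the screwdriver where they are.

Things in the scene. Friction and masses are not known exactly. Their poses are not given: they have to be found in the camera images.
- traverser: Fixed plywood unit of a sliding track deck. Origin: on the table top, directly below the mid-position of the lever pivot. Its x axis points along the tracks, away from the robot; its y axis is the deck's sliding direction. Base board x -30..170, y -200..200, its top 48 up; beyond it x 172..310 a block 66 high carries three stub sidings along x at y -80, 0 and 80.
- bridge (a point): Middle of the underside of the footbridge (wooden walkway, part of the traverser) that crosses over the lever, 255 above the table: walkway 72 wide (36 to either side along the traverser's x), 420 along y, red railings up to 301, four slim posts at y +-196. The raised lever stands under its near edge, so the tool must come in from the robot's side, tilted about 30 degrees from vertical.
- deck (a joint): Slide of the aluminium deck (140 x 84, top 66 up, brass rails on it) along the traverser's +y, 0 to 0.19 m; at the sidings it reads 0.015, 0.095, 0.175. Takes about 5 N, stays where left; move it by carrying the raised lever sideways. The clamp adds no force here, but the deck must not slide over 15 mm before the lever is lifted.
- deck_end (a point): Middle of the deck's track at its far end, at rail-top height (75 above the table). The deck is lined up when this point has the same y, in the traverser's frame, as the green buffer stop.
- lever (a joint): Clamp lever on the near end of the deck, hinged about an axis parallel to the traverser's y. 0 rad = locked, pointing towards the robot and 15 degrees above level; 1.4 rad = fully up (unlocked), 5 degrees past upright. Above 1.1 rad counts as lifted, below 0.14 as locked. Stays where left; about 1.5 N at the handle moves it.
- lever_pivot (a point): Middle of the lever's hinge axis, 80 above the table; moves with the deck.
- lever_grip (a point): Centre of the lever's red T-handle: a bar 16 in diameter and 34 long, parallel to the traverser's y, 70 from the pivot, on a 10 mm shaft; can be pinched across its flat ends and turns between the pads as the lever swings. 98 above the table when locked, 150 when up.
- stop_green: Fixed green-headed buffer stop at the end of the free siding (head 16 x 60 x 22, its top 56 over the rails). Origin: at the near mouth of that siding, on its centre line at rail-top height, 172 from the traverser's origin along x (the head stands 115 further on); axes parallel to the traverser's. It may be on any of the three sidings.
- stop_red_a: Red-headed buffer stop of an occupied siding, with a parked orange open wagon (fixed); origin as for the green one.
- stop_red_b: Red-headed buffer stop of an occupied siding, with a parked blue open wagon (fixed); origin as for the green one.
- board: Red saddle board with white stripes, loose, about 0.1 kg: an upside-down U, 38 (x) x 64 (y) x 70 high, two plates 4 thick that run along its y, 30 clear between them, joined by a 5 mm top. Starts standing on the table on its plates' edges. Origin: middle of the underside, between the feet. Can be gripped across its 38 mm thickness.
- saddle (a point): On the board: middle of the underside of its top, 65 above its feet; this comes to rest on the bar.
- guard: Fixed wooden guard rail. Origin on the table below its middle; the bar runs along its y: 180 long, 20 thick (x), 25 high, top 160 above the table; posts 20 wide at y +-80, feet 70 long across.
- bar_top (a point): Middle of the bar's upper face; axes as the guard rail's. The board hangs here, plates on either side of the bar, within 60 mm of this point along the bar.
- tree: Loose model tree, about 65 wide and 147 high; origin under its foot. Leave it alone.
- hut: Loose cream model hut with grey roof, 84 x 70 x 80 high; origin under its middle. Leave it alone.
- driver: Loose screwdriver, 140 long, lying on the table; origin under its middle, handle to its -x. Leave it alone.
Things that resemble listed ones, but are neither listed nor needed, are in the scene too. Of the things shaped like the guard, the wooden one is meant.

How it is judged (in metres and radians):
On the way, in this order (a step that is already met when the one before it is completed fails the run):
1. the clamp lever is lifted (joint over 1.1 rad) before the deck has moved more than 15 mm (value of joint lever above 1.1 rad and distance of deck_end from where it was at the start of the episode below 0.015 m), for 0.1 s.
2. the deck is slid, lever up, to within 4 mm of the green siding's line (value of joint lever above 1.1 rad and y of deck_end in the frame of stop_green between -0.004 and 0.004 m), for 0.2 s.
3. the lever is pressed down (below 0.14 rad) with the deck still lined up (value of joint lever below 0.14 rad and y of deck_end in the frame of stop_green between -0.004 and 0.004 m), for 0.2 s.
4. the board hangs astride the guard rail's bar (x of saddle in the frame of bar_top between -0.01 and 0.01 m and y of saddle in the frame of bar_top between -0.06 and 0.06 m and z of saddle in the frame of bar_top between -0.006 and 0.006 m and angle between board's own z axis and vertical below 0.2 rad and contact force between board and guard above 0.2 N and linear speed of board below 0.02 m/s), for 0.3 s.
At the end, for the whole second after the job is handed in: The deck's track is within 4 mm of the green siding's centre line, the lever is down (below 0.14 rad), and the board rests still and upright astride the bar: its saddle within 6 mm of the bar's top in height, 10 mm across and 60 mm along from the bar's middle (all of step 3 and all of step 4); the robot touches nothing.
It fails at once if the tree is moved more than 25 mm (distance of tree from where it was at the start of the episode above 0.025 m).
It fails at once if the hut is moved more than 25 mm (distance of hut from where it was at the start of the episode above 0.025 m).
It fails at once if the screwdriver is moved more than 25 mm (distance of driver from where it was at the start of the episode above 0.025 m).
It also fails if it takes over 61 s, if anything falls off the work surface, if the arm or the gripper's body presses on something with over 40 N, if the wrist force passes 120 N, or if a joint passes its speed limit or range.

ROBOT

A 6-joint arm with a two-finger parallel gripper is mounted at the origin on the work surface. World frame = base frame: x ahead of the robot, y to its left, z up, the work surface at z = 0. Lengths are in mm, angles in degrees, forces in N, time in s.
With the tool pointing down it reaches from about 300 to 850 mm from the base axis. Payload 4.2 kg.
Tool frame: the origin (TCP) lies on the centre line of the jaws, within the pads' length; the fingertips stand 14 mm ahead of it and the grasp point (between the pads) lies 5 mm behind it; z points along the fingers, y is the line along which they close (so a half turn about z gives the same grasp; the last joint's range is limited). The gripper opens to 91 mm and grips with 3 to 60 N. Pads are 32 mm wide; open, the fingers measure 118 mm over their backs; the gripper's body (76 mm by 178 mm) begins 60 mm behind the grasp point.
Start: joints at [72.823, 18.312, 89.639, -0, 72.044, -1.146], TCP at [158.796, 552.653, 227.976] pointing down, gripper open.
Joint ranges: [-177.97, 177.97], [-48.28, 115.42], [12.27, 149.76], [-77.06, 257.06], [2.81, 150.46], [-146.56, 146.56]. Speed limits (degrees/s): [147.25, 147.25, 180, 180, 180, 180].

INTERFACE

Orientations are given as [roll, pitch, yaw] about the fixed x, y, z axes, in that order (R = Rz(yaw) Ry(pitch) Rx(roll)).
In Python, from workcell import env gives the robot as it stands.
- The arm moves only by the tool arm_command, never from a script. Its argument "motion" is a list of rows, each an object with "offset": the shift along the tool's x, y, z in m, a list of three; "spin": the turn about the tool's z in rad. In form: [{"offset": [tx, ty, tz], "spin": spin}, ...]. A call has 1 to 5 rows; each row shifts and turns the commanded pose from where the row before left it, along the tool's axes as they then stand; what a row does not reach is not made up. A row lasts 1/8 s, in which the tool goes at most 62.5 mm and 10.7 degrees, less where a joint would pass 70% of its speed; a pose out of reach is approached as far as the arm can. A call with a gripper value outside its range is refused whole. "jaw" is the finger opening in m, from 0 to 0.0912, set as the call begins (left out, the last holds). The fingers move at their own pace and stop on an object; "newtons" is the grip in N (left out, the last holds). Time passes only in rows, so rows that do not move let the fingers close. It gives the time, the measured TCP pose, the force, the opening and the grip force at its end, in the units of the state.
- env.state(): the state, without advancing time (a new reading comes with each control period).
- env.grab_frame(name): name is "scene" or "side" or "wrist"; returns (picture, depth): 420x560x3 uint8, blue, green, red; 420x560 float32, mm along the optical axis (not along the pixel's ray), 0 where there is no reading.
- env.camera_model(name): a dict with "fx", "fy", "cx", "cy" (pixels), "eye" and "rotation" of the camera in the world; the wrist camera has in their place "hand_eye" (4x4, takes a point from camera to tool coordinates, whose origin is the TCP and whose axes are the flange's). Camera axes: x right, y down, z forward; pixel columns grow to the right and rows downward; lengths in mm; the calibration is good to about 2 mm. A picture is of the moment at which its call begins: read the wrist's pose just before it. camera_model takes no time and is no camera call.
- env.job_done(): hands the job in; it is judged then, once.
Trained networks look in the newest picture that a camera, given by its name, has taken for a name from the list of things; names that differ only in an ending like _2 or _b are one class to them, and where a whole thing is asked for, a point or a joint stands for the part that bears it (a point fixed in the world has none). Each returns a list of dicts, best first, with "score" (0 to 1); they miss things now and then, are a little off and sometimes report something else, mostly with a low value. They report only what shows in the picture. A call takes as long as a camera call. They do not tell look-alikes from the thing itself.
- env.boxes_of(camera, target): "bbox" ([left, top, right, bottom] in pixels, round what is visible of it).
- env.pinpoint(camera, target): "location" ([column, row] in pixels: a listed point, or the origin of a listed thing).
The state is a dict: "time_s": time; "qpos": joint angles; "qvel": joint speeds; "effort": joint torques, N m; "ee_pos": TCP position; "ee_rot": TCP orientation; "force": force on the tool from outside, world axes, zero at the start; "torque": the same for the moment, N m; "gripper_width": finger opening in mm; "gripper_force": force on a finger pad.
Only numpy, scipy, OpenCV 4.12 (cv2) and the standard library are available. Lean on these libraries where they do the work, as an engineer would, in place of code of your own. Each camera call takes 0.05 s, during which the arm holds its last target. There are 200 camera calls.

## Working session

There is one attempt and no reset: what is moved stays moved. The work goes in short steps, Python scripts to look and compute and a tool call to move; the robot and the scene stay as the last step left them, time stands still between calls to the robot, and variables do not carry over. Pictures are saved under pics/ and viewed, at most 10 in all, crops included, and the job is handed in when it is done.

Besides the shell and the picture viewer there is one more tool, called after "Call:" as name(argument=value, ...) on one line, values as JSON. arm_command: Moves the arm, as the interface text tells. Its arguments: {"type":"object","properties":{"motion":{"type":"array"},"jaw":{"type":"number"},"newtons":{"type":"number"}},"required":["motion"]}

```bash
mkdir -p pics; cat > h.py <<'E'
import numpy as np, cv2
from workcell import env
from scipy.spatial.transform import Rotation as R
def grab(n):
    s=env.state(); img,d=env.grab_frame(n); m=env.camera_model(n)
    if n=='wrist':
        T=np.eye(4); T[:3,:3]=R.from_euler('xyz',s['ee_rot'],degrees=True).as_matrix(); T[:3,3]=s['ee_pos']
        T=T@np.array(m['hand_eye'])
    else:
        T=np.eye(4); T[:3,:3]=np.array(m['rotation']); T[:3,3]=m['eye']
    return img,d,m,T
def cloud(d,m,T):
    v,u=np.mgrid[:d.shape[0],:d.shape[1]]
    P=np.stack([(u-m['cx'])/m['fx']*d,(v-m['cy'])/m['fy']*d,d],-1)
    P=P@T[:3,:3].T+T[:3,3]; P[d<=0]=np.nan
    return P
def ray_z(px,m,T,z):
    r=T[:3,:3]@np.array([(px[0]-m['cx'])/m['fx'],(px[1]-m['cy'])/m['fy'],1]); o=T[:3,3]
    return o+r*(z-o[2])/r[2]
E
cat > a.py <<'E'
from h import *
print(env.state())
out=[]
Z=dict(bridge=255,deck_end=75,lever_pivot=80,lever_grip=98,stop_green=75,stop_red_a=75,board=0,saddle=65,guard=0,bar_top=160,tree=0,hut=0,driver=0,traverser=0)
for n in ['scene','side']:
    img,d,m,T=grab(n); np.savez(n+'.npz',img=img,d=d,T=T,P=cloud(d,m,T)); cv2.imwrite(f'pics/{n}.png',img)
    print(n,T.round(2).tolist(),m['fx'])
    for k in Z:
        print(k,[(round(r['score'],2),np.round(r['location']).tolist(),ray_z(r['location'],m,T,Z[k]).round().tolist()) for r in env.pinpoint(n,k)[:3]])
E
python3 a.py
```

```text
{'time_s': 0.0, 'qpos': array([ 7.28226798e+01,  1.83502847e+01,  8.97062189e+01,  1.14702554e-03,
        7.20438072e+01, -1.14481496e+00]), 'qvel': array([ 0.04322418, -0.03344058,  0.03049767, -0.05299211,  0.05233615,
        0.15825979]), 'effort': array([-1.02901853e-03, -4.12441242e+01, -2.31963587e+01,  7.23328209e-02,
        4.58930223e-02, -1.67340440e-04]), 'ee_pos': array([158.64549668, 552.18011475, 227.1351284 ]), 'ee_rot': array([-1.79899731e+02, -3.09447183e-03,  1.63967137e+02]), 'force': array([0.48740195, 0.29807764, 0.3000487 ]), 'torque': array([0.01545857, 0.02566246, 0.01407673]), 'gripper_force': 0.0, 'gripper_width': 91.27597381604801}
scene [[-137.34, 0.11, 68.52, 1247.02], [-137.34, 0.11, 68.52, -319.09], [-137.34, 0.11, 68.52, 1017.34], [0.0, 0.0, 0.0, 1.0]] 435.2076054613371
bridge [(0.67, [330.0, 190.0], [485.0, -1081.0, 255.0])]
deck_end [(0.57, [334.0, 275.0], [305.0, -1261.0, 75.0]), (0.56, [328.0, 190.0], [305.0, -1261.0, 75.0])]
lever_pivot [(0.8, [312.0, 232.0], [310.0, -1256.0, 80.0])]
lever_grip [(0.65, [300.0, 208.0], [328.0, -1238.0, 98.0])]
s
[... 1289 characters left out ...]
]
saddle [(0.87, [314.0, 287.0], [-1247.0, -1760.0, 65.0]), (0.56, [272.0, 278.0], [-1247.0, -1760.0, 65.0]), (0.43, [360.0, 241.0], [-1247.0, -1760.0, 65.0])]
guard [(0.73, [273.0, 335.0], [-1312.0, -1825.0, 0.0]), (0.68, [354.0, 275.0], [-1312.0, -1825.0, 0.0])]
bar_top [(0.85, [361.0, 241.0], [-1152.0, -1665.0, 160.0]), (0.76, [346.0, 342.0], [-1152.0, -1665.0, 160.0]), (0.57, [267.0, 303.0], [-1152.0, -1665.0, 160.0])]
tree [(0.8, [367.0, 322.0], [-1312.0, -1825.0, 0.0])]
hut [(0.59, [180.0, 205.0], [-1312.0, -1825.0, 0.0])]
driver [(0.57, [271.0, 275.0], [-1312.0, -1825.0, 0.0])]
traverser [(0.74, [267.0, 231.0], [-1312.0, -1825.0, 0.0]), (0.22, [356.0, 276.0], [-1312.0, -1825.0, 0.0])]
```

```bash
sed -i "s/T\[:3,:3\]=np.array(m\['rotation'\])/T[:3,:3]=R.from_euler('xyz',m['rotation'],degrees=True).as_matrix()/" h.py
cat > b.py <<'E'
from h import *
L={'scene':dict(bridge=[255,(330,190)],deck_end=[75,(334,275),(328,190)],lever_pivot=[80,(312,232)],lever_grip=[98,(300,208)],stop_red=[75,(372,270),(316,284)],board=[0,(189,246)],saddle=[65,(186,231)],bar_top=[160,(179,337),(183,267),(162,170)],tree=[0,(128,285)],driver=[0,(236,224)],trav=[0,(315,248)]),
'side':dict(bridge=[255,(272,169)],deck_end=[75,(303,194)],lever_pivot=[80,(272,215)],lever_grip=[98,(258,217)],stop_green=[75,(268,274)],stop_red=[75,(312,205),(284,184)],board=[0,(312,296),(270,276)],saddle=[65,(314,287),(272,278),(360,241)],guard=[0,(273,335),(354,275)],bar_top=[160,(361,241),(346,342),(267,303)],tree=[0,(367,322)],hut=[0,(180,205)],driver=[0,(271,275)],trav=[0,(267,231)])}
for n in L:
    z=np.load(n+'.npz'); m=env.camera_model(n); T=np.eye(4); T[:3,:3]=R.from_euler('xyz',m['rotation'],degrees=True).as_matrix(); T[:3,3]=m['eye']
    P=cloud(z['d'],m,T); np.savez(n+'.npz',img=z['img'],d=z['d'],T=T,P=P)
    for k,v in L[n].items(): print(n,k,[ray_z(p,m,T,v[0]).round().tolist()[:2] for p in v[1:]],[P[p[1],p[0]].round().tolist() for p in v[1:]])
E
python3 b.py
```

```text
scene bridge [[574.0, 93.0]] [[612.0, 70.0, 297.0]]
scene deck_end [[702.0, 59.0], [413.0, 184.0]] [[700.0, 61.0, 71.0], [612.0, 64.0, 300.0]]
scene lever_pivot [[553.0, 65.0]] [[551.0, 66.0, 78.0]]
scene lever_grip [[471.0, 64.0]] [[610.0, -5.0, 263.0]]
scene stop_red [[725.0, 159.0], [710.0, 4.0]] [[753.0, 133.0, 126.0], [727.0, -6.0, 104.0]]
scene board [[409.0, -264.0]] [[432.0, -265.0, 29.0]]
scene saddle [[406.0, -262.0]] [[408.0, -262.0, 67.0]]
scene bar_top [[772.0, -352.0], [598.0, -302.0], [233.0, -278.0]] [[773.0, -351.0, 162.0], [598.0, -302.0, 161.0], [231.0, -278.0, 158.0]]
scene tree [[480.0, -453.0]] [[487.0, -452.0, 9.0]]
scene driver [[377.0, -107.0]] [[392.0, -111.0, 17.0]]
scene trav [[553.0, 80.0]] [[599.0, 54.0, 68.0]]
side bridge [[581.0, 88.0]] [[538.0, 44.0, 299.0]]
side deck_end [[727.0, 62.0]] [[533.0, -102.0, 278.0]]
side lever_pivot [[547.0, 54.0]] [[540.0, 47.0, 89.0]]
side lever_grip [[489.0, 68.0]] [[480.0, 57.0, 111.0]]
side stop_green [[343.0, -136.0]] [[371.0, -106.0, 26.0]]
side stop_red [[702.0, -9.0], [720.0, 161.0]] [[715.0, 2.0, 61.0], [543.0, -8.0, 262.0]]
side board [[424.0, -259.0], [385.0, -102.0]] [[392.0, -283.0, 53.0], [386.0, -101.0, -2.0]]
side saddle [[415.0, -270.0], [346.0, -151.0], [685.0, -251.0]] [[410.0, -273.0, 72.0], [385.0, -112.0, -2.0], [596.0, -299.0, 162.0]]
side guard [[233.0, -271.0], [594.0, -303.0]] [[230.0, -274.0, 6.0], [595.0, -303.0, -1.0]]
side bar_top [[601.0, -300.0], [281.0, -486.0], [221.0, -260.0]] [[599.0, -301.0, 162.0], [279.0, -487.0, 162.0], [222.0, -259.0, 158.0]]
side tree [[471.0, -445.0]] [[466.0, -447.0, 8.0]]
side hut [[383.0, 428.0]] [[369.0, 403.0, 23.0]]
side driver [[390.0, -101.0]] [[389.0, -102.0, 2.0]]
side trav [[531.0, 66.0]] [[525.0, 59.0, 9.0]]
```

View pics/scene.png

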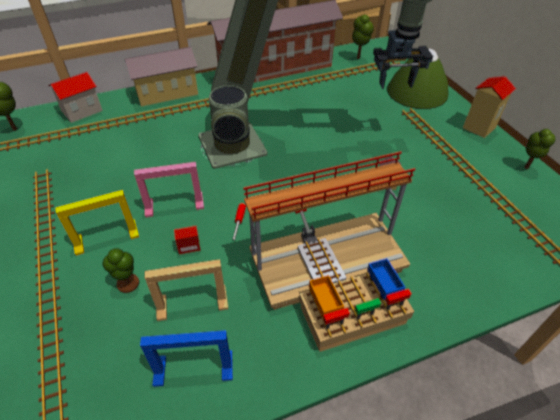

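View pics/side.png

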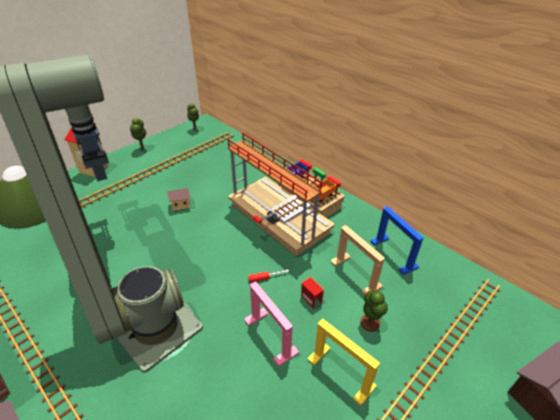

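```bash
cat > c.py <<'E'
from h import *
A=[];C=[]
for n in ['scene','side']:
    z=np.load(n+'.npz'); P=z['P'].reshape(-1,3); c=z['img'].reshape(-1,3); k=np.isfinite(P[:,0]); A.append(P[k]); C.append(c[k].astype(int))
def rect(name,lo,hi,col=None):
    for i in (0,1,2):
        P=np.vstack(A) if i==2 else A[i]; c=np.vstack(C) if i==2 else C[i]
        k=np.all((P>lo)&(P<hi),1)
        if col is not None: k&=col(c)
        if k.sum()<5: print(name,i,k.sum()); continue
        r=cv2.minAreaRect(P[k][:,:2].astype(np.float32)); print(name,i,k.sum(),np.round(r[0],1),np.round(r[1],1),round(r[2],1),'z',np.median(P[k][:,2]).round(1))
red=lambda c:(c[:,2]>100)&(c[:,1]<70)&(c[:,0]<70)
rect('board',[340,-340,62],[480,-190,85])
rect('bar',[500,-420,150],[700,-200,172])
rect('base',[480,-180,42],[760,330,54])
rect('block',[680,-180,60],[900,330,72])
rect('green',[700,-180,110],[950,330,140],lambda c:(c[:,1]>90)&(c[:,2]<80)&(c[:,0]<90))
rect('redheads',[700,-180,110],[950,330,140],red)
rect('bridge',[480,-180,250],[760,330,310])
rect('lever',[400,0,85],[545,140,125],red)
rect('driver',[300,-200,5],[450,-50,40],red)
m=env.camera_model('wrist'); print(m)
E
python3 c.py
```

```text
board 0 281 [ 414.4 -265.1] [64.1 42.2] 79.9 z 70.7
board 1 234 [ 410.5 -265.2] [68.  42.6] 80.6 z 70.7
board 2 515 [ 412.2 -265.8] [68.3 45.8] 79.2 z 70.7
bar 0 705 [ 600.3 -303.3] [179.5  23.9] 79.6 z 160.1
bar 1 355 [ 598.6 -304.2] [180.9  27.1] 79.7 z 160.2
bar 2 1060 [ 598.7 -304. ] [181.4  27.1] 79.7 z 160.1
base 0 5548 [639.3  85.5] [402.5 249.3] 87.1 z 49.1
base 1 2431 [638.7  84.2] [406.9 251.6] 86.8 z 48.5
base 2 7979 [638.7  84.2] [406.9 251.6] 86.8 z 49.0
block 0 2693 [768.4  59.9] [285.6 178.8] 87.1 z 67.3
block 1 325 [764.3  45.7] [168.1 205.8] 2.2 z 67.1
block 2 3018 [768.4  59.9] [285.6 178.8] 87.1 z 67.3
green 0 163 [835.7  74.5] [59.6 16. ] 89.3 z 131.2
green 1 26 [824.8  72.1] [11.6 56.1] 3.4 z 127.7
green 2 189 [831.4  73.8] [60.8 23. ] 86.2 z 131.1
redheads 0 539 [786.8  76.2] [218.6 114.6] 86.2 z 129.7
redheads 1 155 [785.1  74.2] [215.8 112.1] 85.6 z 122.1
redheads 2 694 [787.1  76.1] [219.9 115.8] 85.6 z 128.6
bridge 0 4886 [577.7  89. ] [422.3  78.5] 87.1 z 266.9
bridge 1 2075 [576.6  87.3] [423.3  80.4] 87.0 z 267.0
bridge 2 6961 [576.8  87.9] [424.5  80.7] 87.0 z 266.9
lever 0 6 [484.9  65.1] [ 6.3 13.5] 19.4 z 104.9
lever 1 34 [474.3  56.9] [11.6 36. ] 8.6 z 106.5
lever 2 40 [478.9  55.7] [35.8 20.1] 83.7 z 105.9
driver 0 137 [351.1 -83.7] [24.8 74. ] 61.8 z 23.8
driver 1 80 [341.8 -93.2] [13.7 68.1] 53.7 z 19.5
driver 2 217 [349.3 -85.9] [30.7 74.5] 57.7 z 22.3
{'fx': 321.02349177764415, 'fy': 321.02349177764415, 'cx': 275.73525728721467, 'cy': 207.3930026763353, 'hand_eye': array([[ 3.97148766e-04, -9.69914803e-01, -2.43444278e-01,
         6.76492336e+01],
       [ 9.99999758e-01,  2.46127375e-04,  6.50769392e-04,
         1.31080624e-01],
       [-5.71272566e-04, -2.43444477e-01,  9.69914666e-01,
        -1.56922705e+02],
       [ 0.00000000e+00,  0.00000000e+00,  0.00000000e+00,
         1.00000000e+00]])}
```

Call:
arm_command(motion=[{"offset":[-0.048,-0.028,-0.016],"spin":0},{"offset":[-0.048,-0.028,-0.016],"spin":0},{"offset":[-0.048,-0.028,-0.016],"spin":0},{"offset":[-0.048,-0.028,-0.016],"spin":0},{"offset":[-0.048,-0.028,-0.016],"spin":0}])

```text
time_s: 2.12
ee_pos: [351.8, 350.4, 308.7]
ee_rot: [180.0, 0.0, 164.0]
force: [1.2, 0.6, -0.4]
gripper_width: 91.6
gripper_force: 0.0
```

Call:
arm_command(motion=[{"offset":[-0.048,-0.028,-0.016],"spin":0},{"offset":[-0.048,-0.028,-0.016],"spin":0},{"offset":[-0.048,-0.028,-0.016],"spin":0},{"offset":[-0.048,-0.028,-0.016],"spin":0},{"offset":[-0.048,-0.028,-0.016],"spin":0}])

```text
time_s: 2.75
ee_pos: [543.8, 149.5, 388.7]
ee_rot: [180.0, 0.0, 164.0]
force: [0.4, 0.3, -0.3]
gripper_width: 91.1
gripper_force: 0.0
```

Call:
arm_command(motion=[{"offset":[-0.048,-0.028,-0.008],"spin":0},{"offset":[-0.048,-0.028,-0.005],"spin":0},{"offset":[0,0,0],"spin":-0.114},{"offset":[0,0,0],"spin":-0.114},{"offset":[0,0,0],"spin":0}])

```text
time_s: 3.38
ee_pos: [619.7, 70.4, 400.7]
ee_rot: [180.0, -0.0, 176.9]
force: [0.4, -0.0, -0.3]
gripper_width: 91.4
gripper_force: 0.0
```

```bash
cat > d.py <<'E'
from h import *
img,d,m,T=grab('wrist'); P=cloud(d,m,T); np.savez('w1.npz',img=img,d=d,T=T,P=P); cv2.imwrite('pics/w1.png',img)
Z=dict(deck_end=75,lever_pivot=80,lever_grip=98,stop_green=75,stop_red_a=75)
for k in Z: print(k,[(round(r['score'],2),np.round(r['location'],1).tolist(),ray_z(r['location'],m,T,Z[k]).round(1).tolist()) for r in env.pinpoint('wrist',k)[:3]])
E
python3 d.py
```

```text
deck_end [(0.77, [267.3, 235.4], [718.1, 52.1, 75.0])]
lever_pivot [(0.77, [264.2, 124.1], [547.5, 57.9, 80.0])]
lever_grip [(0.95, [265.2, 71.9], [480.4, 64.0, 98.0]), (0.72, [27.4, 40.0], [425.2, -243.5, 98.0])]
stop_green [(0.35, [60.6, 168.8], [596.2, -252.1, 75.0])]
stop_red_a [(0.86, [337.4, 235.5], [724.2, 163.0, 75.0]), (0.84, [236.4, 236.1], [716.7, 3.1, 75.0])]
```

View pics/w1.png

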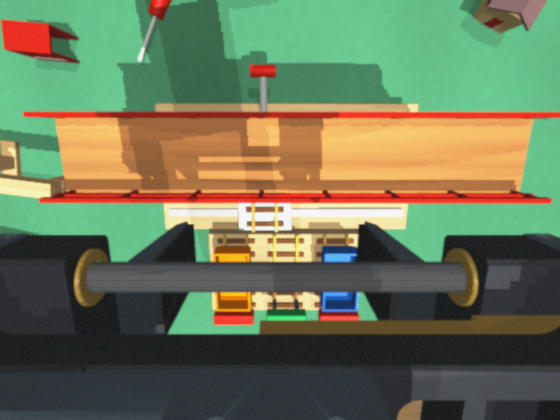

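Call:
arm_command(motion=[{"offset":[-0.06,0,-0.006],"spin":0},{"offset":[-0.06,0,-0.006],"spin":0},{"offset":[-0.06,0,-0.006],"spin":0},{"offset":[-0.06,0,-0.006],"spin":0},{"offset":[-0.06,0,0],"spin":0}])

```text
time_s: 4.3
ee_pos: [842.8, 52.6, 377.6]
ee_rot: [179.7, 2.6, 177.0]
force: [1.1, -0.2, -0.7]
gripper_width: 91.2
gripper_force: 0.0
```

```bash
python3 -c "
from h import *
print(env.state())"
```

```text
{'time_s': 4.3, 'qpos': array([ 2.76740611e+00,  4.94108306e+01,  1.25765567e+01,  6.97282579e-02,
        1.15347742e+02, -8.42167852e+01]), 'qvel': array([ -3.81296722,  10.37029179,  -2.61032578,   0.331455  ,
       -27.94177433,  -3.59191224]), 'effort': array([ 2.77576642e-01, -6.89219141e+01, -2.32609069e+01, -3.48393247e-02,
        4.77035958e-01,  4.98782087e-02]), 'ee_pos': array([842.78940063,  52.60631839, 377.63229451]), 'ee_rot': array([179.66997066,   2.64510348, 177.007889  ]), 'force': array([ 1.09309777, -0.23252631, -0.67993673]), 'torque': array([ 0.03931157, -0.01959366,  0.04273218]), 'gripper_force': 0.0, 'gripper_width': 91.18483044945742}
```

Call:
arm_command(motion=[{"offset":[-0.06,0,0],"spin":0},{"offset":[-0.06,0,0],"spin":0},{"offset":[-0.06,0,0],"spin":0}])

```text
time_s: 4.68
ee_pos: [911.8, 38.0, 330.7]
ee_rot: [179.0, 9.1, 176.9]
force: [-1.3, 0.0, 0.8]
gripper_width: 91.5
gripper_force: 0.0
```

```bash
python3 -c "
from h import *
s=env.state();print(s['qpos'],s['ee_pos'],s['ee_rot'])"
```

```text
[  1.57653128  52.94755779  12.33846819   0.25773707 105.61121659
 -85.34200578] [911.83480826  37.99452309 330.72949874] [179.01824554   9.05332808 176.92992906]
```

Call:
arm_command(motion=[{"offset":[-0.06,0,-0.01],"spin":0},{"offset":[-0.06,0,-0.01],"spin":0},{"offset":[-0.06,0,-0.01],"spin":0},{"offset":[-0.06,0,-0.01],"spin":0}])

```text
time_s: 5.18
ee_pos: [971.9, 20.5, 327.5]
ee_rot: [178.2, 18.3, 176.7]
force: [-0.4, -0.6, -0.3]
gripper_width: 91.4
gripper_force: 0.0
```

```bash
python3 -c "
from h import *
s=env.state();print(s['qpos'],s['ee_pos'],s['ee_rot'])"
```

```text
[  0.31514037  53.97467367  12.34241139   0.65766639  95.30775852
 -86.507632  ] [971.91921563  20.52233667 327.54152151] [178.20764927  18.30150569 176.70078843]
```

Call:
arm_command(motion=[{"offset":[-0.06,0.01,-0.01],"spin":0},{"offset":[-0.06,0.01,-0.01],"spin":0},{"offset":[-0.06,0.01,-0.01],"spin":0},{"offset":[-0.06,0.01,-0.01],"spin":0},{"offset":[-0.06,0.01,-0.01],"spin":0}])

```text
time_s: 5.8
ee_pos: [1022.5, 46.0, 374.0]
ee_rot: [176.9, 30.4, 176.2]
force: [-0.3, 0.0, 0.0]
gripper_width: 90.8
gripper_force: 0.0
```

```bash
python3 -c "
from h import *
s=env.state();print(s['qpos'],s['ee_pos'],s['ee_rot'],R.from_euler('xyz',s['ee_rot'],degrees=True).as_matrix().round(3))"
```

```text
[  1.86910383  52.77122917  12.33123905   0.20080293  84.36292386
 -85.09467175] [1022.52684387   45.99730975  373.98317448] [176.90239508  30.39280812 176.15701489] [[-0.861  0.04   0.508]
 [ 0.058  0.998  0.02 ]
 [-0.506  0.047 -0.861]]
```

Call:
arm_command(motion=[{"offset":[0.049,0,-0.0296],"spin":0},{"offset":[0.049,0,-0.0296],"spin":0},{"offset":[0.049,0,-0.0296],"spin":0},{"offset":[0.049,0,-0.0296],"spin":0},{"offset":[0.049,0,-0.0296],"spin":0}])

```text
time_s: 6.42
ee_pos: [759.6, 56.3, 381.1]
ee_rot: [176.9, 30.4, 176.1]
force: [0.4, 0.3, 0.5]
gripper_width: 91.2
gripper_force: 0.0
```

Call:
arm_command(motion=[{"offset":[0.049,0,-0.0296],"spin":0},{"offset":[0.049,0,-0.0296],"spin":0},{"offset":[0.049,0,-0.0296],"spin":0},{"offset":[0.049,0,-0.0296],"spin":0},{"offset":[0.049,0,-0.0296],"spin":0}])

```text
time_s: 7.05
ee_pos: [473.8, 67.4, 384.8]
ee_rot: [176.9, 30.4, 176.1]
force: [-0.2, -0.1, -0.5]
gripper_width: 91.3
gripper_force: 0.0
```

```bash
cat >> h.py <<'E'
def off(target):
    s=env.state(); Rm=R.from_euler('xyz',s['ee_rot'],degrees=True).as_matrix()
    return Rm.T@(np.asarray(target)-s['ee_pos']), Rm
E
cat > e.py <<'E'
from h import *
for n in ['wrist']:
    img,d,m,T=grab(n); P=cloud(d,m,T); np.savez('w2.npz',img=img,P=P,T=T); cv2.imwrite('pics/w2.png',img)
    for k,z in dict(lever_grip=98,lever_pivot=80).items(): print(k,[(round(r['score'],2),np.round(r['location'],1).tolist(),ray_z(r['location'],m,T,z).round(1).tolist()) for r in env.pinpoint(n,k)[:2]])
    k=np.all((P>[440,20,85])&(P<[520,110,125]),-1)&(img[...,2]>90)&(img[...,1]<70)
    Q=P[k]; print(len(Q),Q.min(0),Q.max(0),np.median(Q,0)); r=cv2.minAreaRect(Q[:,:2].astype(np.float32)); print(r)
    g=np.array([480.4,63.5,98]); o,Rm=off(g); o[2]+=5; print('to grasp tool',o.round(1),Rm.round(3))
E
python3 e.py
```

```text
lever_grip [(0.75, [259.0, 64.9], [481.6, 61.2, 98.0])]
lever_pivot [(0.83, [261.3, 107.6], [544.9, 59.7, 80.0]), (0.21, [260.6, 63.7], [487.0, 63.0, 80.0])]
189 [470.49542505  44.61725847  98.54841368] [476.16312016  76.87688115 111.07677633] [472.84881209  59.48121713 105.99408819]
((473.8169860839844, 60.72130584716797), (32.19269943237305, 5.370666027069092), 87.71639251708984)
to grasp tool [140.4 -17.5 255.7] [[-0.859  0.039  0.51 ]
 [ 0.057  0.998  0.021]
 [-0.508  0.047 -0.86 ]]
```

Call:
arm_command(motion=[{"offset":[0.035,-0.0049,0.044],"spin":0},{"offset":[0.035,-0.0049,0.044],"spin":0},{"offset":[0.035,-0.0049,0.044],"spin":0},{"offset":[0.035,-0.0049,0.044],"spin":0},{"offset":[0,0,0],"spin":0}])

```text
time_s: 7.82
ee_pos: [440.7, 58.8, 156.5]
ee_rot: [177.1, 29.7, 176.2]
force: [0.4, 1.0, -0.1]
gripper_width: 90.8
gripper_force: 0.0
```

Call:
arm_command(motion=[{"offset":[0,0,0.027],"spin":0},{"offset":[0,0,0.027],"spin":0},{"offset":[0,0,0.026],"spin":0},{"offset":[0,0,0],"spin":0}])

```text
time_s: 8.32
ee_pos: [487.4, 61.2, 93.1]
ee_rot: [176.9, 30.5, 176.2]
force: [1.3, 0.3, -0.4]
gripper_width: 91.3
gripper_force: 0.0
```

```bash
sed -i 's/w2/w3/g' e.py; python3 e.py
```

```text
lever_grip [(0.77, [273.1, 263.8], [484.0, 59.9, 98.0])]
lever_pivot [(0.72, [273.5, 299.0], [550.7, 57.9, 80.0])]
902 [469.32585161  44.59236248  96.25369496] [474.41323997  77.30871205 106.07406742] [471.63815451  61.31594913 102.17227127]
((471.8438415527344, 60.975196838378906), (32.741634368896484, 3.788393259048462), 86.5384292602539)
to grasp tool [ 2.5  2.4 -1.3] [[-0.859  0.04   0.51 ]
 [ 0.058  0.998  0.02 ]
 [-0.508  0.047 -0.86 ]]
```

View pics/w3.png

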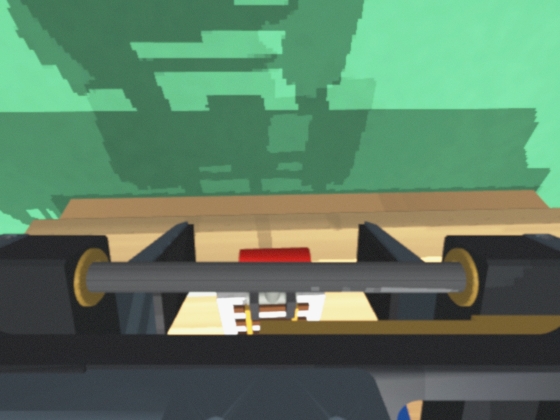

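Call:
arm_command(motion=[{"offset":[0.004,0,-0.002],"spin":0},{"offset":[0,0,0],"spin":0},{"offset":[0,0,0],"spin":0},{"offset":[0,0,0],"spin":0}], jaw=0.02, newtons=15)

```text
time_s: 8.98
ee_pos: [479.6, 61.3, 91.6]
ee_rot: [176.9, 30.3, 176.2]
force: [-0.1, -0.2, -0.5]
gripper_width: 54.0
gripper_force: 0.0
```

Call:
arm_command(motion=[{"offset":[0,0,0],"spin":0},{"offset":[0,0,0],"spin":0}])

```text
time_s: 9.22
ee_pos: [479.5, 61.1, 91.3]
ee_rot: [176.9, 30.3, 176.2]
force: [0.7, -7.1, 0.6]
gripper_width: 34.4
gripper_force: 9.1
```

```bash
python3 -c "
from h import *
_,Rm=off([0,0,0])
a=np.radians(np.linspace(15,87.5,11)); p=np.c_[-70*np.cos(a),70*np.sin(a)]; d=np.diff(p,axis=0)
w=np.c_[.9987*d[:,0],-.0515*d[:,0],d[:,1]]
print((w@Rm/1000).round(4).tolist())"
```

```text
[[-0.0067, 0.0004, -0.0058], [-0.0074, 0.0003, -0.0049], [-0.0079, 0.0003, -0.004], [-0.0084, 0.0002, -0.0029], [-0.0087, 0.0002, -0.0018], [-0.0088, 0.0002, -0.0007], [-0.0088, 0.0001, 0.0004], [-0.0087, 0.0, 0.0015], [-0.0085, -0.0, 0.0026], [-0.0081, -0.0001, 0.0036]]
```

Call:
arm_command(motion=[{"offset":[-0.0067,0.0004,-0.0058],"spin":0},{"offset":[-0.0074,0.0003,-0.0049],"spin":0},{"offset":[-0.0079,0.0003,-0.004],"spin":0},{"offset":[-0.0084,0.0002,-0.0029],"spin":0},{"offset":[-0.0087,0.0002,-0.0018],"spin":0}])

```text
time_s: 9.85
ee_pos: [501.9, 59.7, 126.5]
ee_rot: [177.0, 30.0, 176.2]
force: [1.1, -1.0, -6.1]
gripper_width: 34.1
gripper_force: 15.0
```

Call:
arm_command(motion=[{"offset":[-0.0088,0.0002,-0.0007],"spin":0},{"offset":[-0.0088,0.0001,0.0004],"spin":0},{"offset":[-0.0087,0,0.0015],"spin":0},{"offset":[-0.0085,0,0.0026],"spin":0},{"offset":[-0.0081,0,0.0036],"spin":0}])

```text
time_s: 10.48
ee_pos: [544.7, 57.5, 143.4]
ee_rot: [177.0, 30.3, 176.2]
force: [-3.3, -5.2, -1.7]
gripper_width: 33.9
gripper_force: 15.0
```

Call:
arm_command(motion=[{"offset":[0,0,0],"spin":0},{"offset":[0,0,0],"spin":0}])

```text
time_s: 10.72
ee_pos: [545.0, 57.7, 143.5]
ee_rot: [176.9, 30.4, 176.2]
force: [0.5, -5.5, -3.8]
gripper_width: 34.0
gripper_force: 15.0
```

Call:
arm_command(motion=[{"offset":[0.0001,0.0077,0.0004],"spin":0},{"offset":[0.0001,0.0077,0.0004],"spin":0},{"offset":[0.0001,0.0077,0.0004],"spin":0},{"offset":[0.0001,0.0077,0.0003],"spin":0},{"offset":[0,0,0],"spin":0}])

```text
time_s: 11.35
ee_pos: [546.5, 89.4, 143.4]
ee_rot: [176.9, 30.4, 176.2]
force: [-0.1, -0.6, -4.2]
gripper_width: 34.3
gripper_force: 15.0
```

```bash
cat > f.py <<'E'
from h import *
import sys
yaw=np.radians(-2.95); xa=np.array([np.cos(yaw),np.sin(yaw)]); ya=np.array([-xa[1],xa[0]]); O=np.array([548.6,91.9])
def ortho(img,m,T,z,s=4,lx=(80,300),ly=(-60,60)):
    X,Y=np.meshgrid(np.arange(lx[0],lx[1],1/s),np.arange(ly[0],ly[1],1/s),indexing='ij')
    W=np.stack([O[0]+X*xa[0]+Y*ya[0],O[1]+X*xa[1]+Y*ya[1],np.full_like(X,z)],-1)
    c=(W-T[:3,3])@T[:3,:3]
    return cv2.remap(img,(c[...,0]/c[...,2]*m['fx']+m['cx']).astype(np.float32),(c[...,1]/c[...,2]*m['fy']+m['cy']).astype(np.float32),cv2.INTER_CUBIC)
if __name__=='__main__':
    img,d,m,T=grab('scene'); cv2.imwrite('pics/s2raw.png',img); o=ortho(img,m,T,75,s=3,lx=(60,300),ly=(-110,110)); cv2.imwrite('pics/'+sys.argv[1],o)
E
python3 f.py s2.png
```

```text
(no output)
```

View pics/s2.png

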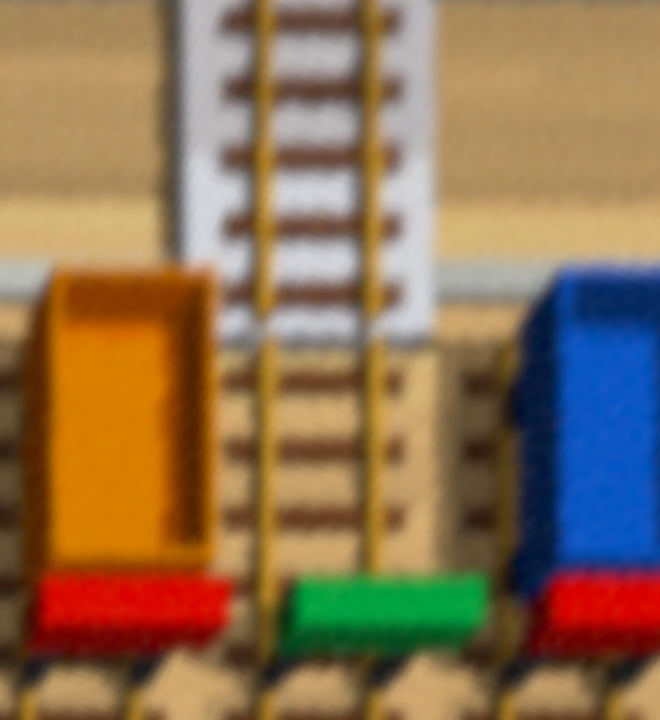

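```bash
python3 -c "
from h import *
o=cv2.imread('pics/s2.png').astype(float); y=o[...,2]-o[...,0]
for r0,r1 in [(30,75),(105,140),(245,280),(400,440),(470,505),(530,565)]:
    p=y[r0:r1].mean(0); b=[]
    for a,e in [(240,290),(345,395)]:
        q=p[a:e]-np.median(p[a:e]); q=np.clip(q-q.max()*.3,0,None); b.append((q*np.arange(a,e)).sum()/q.sum())
    print(r0,np.round(b,1))"
```

```text
30 [264.4 372.8]
105 [263.7 371.7]
245 [264.4 371.5]
400 [270.3 377.6]
470 [269.2 376.8]
530 [269.5 377.3]
```

Call:
arm_command(motion=[{"offset":[0,0.0019,0.0001],"spin":0},{"offset":[0,0,0],"spin":0},{"offset":[0,0,0],"spin":0}])

```text
time_s: 11.78
ee_pos: [546.2, 90.5, 143.4]
ee_rot: [176.9, 30.3, 176.2]
force: [1.5, -4.3, -2.9]
gripper_width: 34.0
gripper_force: 15.0
```

```bash
cat > g.py <<'E'
from h import *
import sys
o=cv2.imread(sys.argv[1]).astype(float); y=o[...,2]-o[...,0]
for r0,r1 in [(105,140),(245,280),(400,440),(470,505),(530,565)]:
    p=y[r0:r1].mean(0); b=[]
    for a,e in [(240,290),(345,395)]:
        q=p[a:e]-np.median(p[a:e]); q=np.clip(q-q.max()*.3,0,None); b.append((q*np.arange(a,e)).sum()/q.sum())
    print(r0,np.round(b,1))
s=env.state()
_,Rm=off([0,0,0]); print(s['ee_pos'],s['force'])
a=np.radians(np.linspace(87.5,13.5,11)); p=np.c_[-70*np.cos(a),70*np.sin(a)]; d=np.diff(p,axis=0)
w=np.c_[.9987*d[:,0],-.0515*d[:,0],d[:,1]]
print((w@Rm/1000).round(4).tolist())
E
python3 f.py s3.png; python3 g.py pics/s3.png
```

```text
105 [267.  374.8]
245 [266.3 374. ]
400 [270.3 377.5]
470 [269.1 376.9]
530 [269.4 377.6]
[546.21069979  90.50307792 143.39731445] [ 0.58088398 -4.13419327 -3.53204501]
[[0.0082, 0.0001, -0.0037], [0.0087, 0.0, -0.0026], [0.0089, -0.0001, -0.0015], [0.009, -0.0001, -0.0003], [0.009, -0.0002, 0.0009], [0.0088, -0.0002, 0.002], [0.0085, -0.0003, 0.0031], [0.008, -0.0003, 0.0042], [0.0074, -0.0003, 0.0052], [0.0067, -0.0004, 0.0061]]
```

Call:
arm_command(motion=[{"offset":[0,0.0011,0],"spin":0},{"offset":[0,0,0],"spin":0},{"offset":[0,0,0],"spin":0}])

```text
time_s: 12.2
ee_pos: [546.1, 91.6, 143.4]
ee_rot: [176.9, 30.3, 176.2]
force: [0.9, -5.3, -1.9]
gripper_width: 33.8
gripper_force: 15.0
```

Call:
arm_command(motion=[{"offset":[0.0082,0.0001,-0.0037],"spin":0},{"offset":[0.0087,0,-0.0026],"spin":0},{"offset":[0.0089,-0.0001,-0.0015],"spin":0},{"offset":[0.009,-0.0001,-0.0003],"spin":0},{"offset":[0.009,-0.0002,0.0009],"spin":0}])

```text
time_s: 12.82
ee_pos: [506.3, 94.3, 129.1]
ee_rot: [176.8, 30.6, 176.1]
force: [2.5, -5.6, 1.5]
gripper_width: 34.0
gripper_force: 15.0
```

Call:
arm_command(motion=[{"offset":[0.0088,-0.0002,0.002],"spin":0},{"offset":[0.0085,-0.0003,0.0031],"spin":0},{"offset":[0.008,-0.0003,0.0042],"spin":0},{"offset":[0.0074,-0.0003,0.0052],"spin":0},{"offset":[0.0067,-0.0004,0.0061],"spin":0}])

```text
time_s: 13.45
ee_pos: [481.4, 95.7, 90.5]
ee_rot: [176.8, 30.4, 176.1]
force: [0.1, -4.6, 3.0]
gripper_width: 34.0
gripper_force: 15.0
```

Call:
arm_command(motion=[{"offset":[0,0,0],"spin":0},{"offset":[0,0,0],"spin":0}])

```text
time_s: 13.7
ee_pos: [481.2, 95.6, 89.9]
ee_rot: [176.8, 30.3, 176.1]
force: [-2.2, 0.2, 0.0]
gripper_width: 34.3
gripper_force: 15.0
```

```bash
python3 f.py s4.png; python3 g.py pics/s4.png
```

```text
105 [271.1 378.9]
245 [272.  378.6]
400 [270.2 377.4]
470 [269.1 377. ]
530 [269.4 377.4]
[481.16894934  95.58807566  89.89847869] [-1.83854384  2.25671918  0.17828268]
[[0.0082, 0.0001, -0.0037], [0.0087, 0.0, -0.0026], [0.0089, -0.0001, -0.0015], [0.009, -0.0001, -0.0003], [0.009, -0.0002, 0.0009], [0.0088, -0.0002, 0.002], [0.0085, -0.0003, 0.0031], [0.008, -0.0003, 0.0042], [0.0074, -0.0003, 0.0052], [0.0067, -0.0004, 0.0061]]
```

Call:
arm_command(motion=[{"offset":[0,0,0],"spin":0},{"offset":[0,0,0],"spin":0},{"offset":[0,0,0],"spin":0}], jaw=0.0912)

```text
time_s: 14.12
ee_pos: [481.3, 95.1, 89.8]
ee_rot: [176.9, 30.3, 176.1]
force: [0.5, 0.6, 0.7]
gripper_width: 60.8
gripper_force: 0.0
```

Call:
arm_command(motion=[{"offset":[0,0,-0.05],"spin":0},{"offset":[0,0,-0.06],"spin":0},{"offset":[0,0,-0.06],"spin":0},{"offset":[0,0,-0.06],"spin":0},{"offset":[0,0,-0.03],"spin":0}])

```text
time_s: 14.75
ee_pos: [356.9, 89.6, 305.4]
ee_rot: [177.2, 30.9, 176.0]
force: [-0.0, 0.2, -1.5]
gripper_width: 91.3
gripper_force: 0.0
```

```bash
python3 f.py s5.png; python3 g.py pics/s5.png; python3 -c "
from h import *
img,d,m,T=grab('side');P=cloud(d,m,T)
k=np.all((P>[440,40,80])&(P<[545,150,165]),-1)&(img[...,2]>90)&(img[...,1]<70); Q=P[k]; print(len(Q),Q.min(0),Q.max(0))
print(env.state()['ee_pos'],env.state()['qpos'])
"
```

```text
105 [271.1 378.9]
245 [272.  378.6]
400 [270.2 377.7]
470 [269.  377.1]
530 [269.5 377.4]
[357.31885807  89.88473508 308.02552349] [-0.13792197 -0.51531197  3.30150056]
[[0.0082, 0.0, -0.0038], [0.0086, -0.0, -0.0027], [0.0089, -0.0001, -0.0016], [0.009, -0.0001, -0.0004], [0.009, -0.0002, 0.0007], [0.0088, -0.0002, 0.0019], [0.0085, -0.0003, 0.003], [0.0081, -0.0003, 0.0041], [0.0075, -0.0003, 0.0051], [0.0067, -0.0004, 0.006]]
30 [470.24055569  76.40090231  94.7980437 ] [481.9932234  107.86076393 109.52491761]
[357.98795279  89.9873332  305.6834412 ] [ 20.8700548  -18.80499868 121.97240175 -13.30906777  47.90933267
 -59.54747344]
```

```bash
cat > k.py <<'E'
from h import *
from scipy.optimize import least_squares
D=[(18.31,89.64,72.04,575,228),(49.41,12.58,115.35,844.4,377.6),(52.95,12.34,105.61,912.6,330.7),(53.97,12.34,95.31,972.1,327.5),(52.77,12.33,84.36,1023.6,374),]
A=[];b=[]
for q2,q3,q5,r,z in D:
    a,c,e=np.radians([q2,q2+q3,q2+q3+q5])
    A+= [[1,0,np.sin(a),np.sin(c),np.cos(c),np.sin(e)],[0,1,np.cos(a),np.cos(c),-np.sin(c),np.cos(e)]]; b+=[r,z]
A=np.array(A);p,res,rk,sv=np.linalg.lstsq(A,b,rcond=None); print(p.round(1),rk,(A@p-b).round(1))
def fk(q):
    a,c,e=np.radians([q[0],q[0]+q[1],sum(q)])
    return np.array([p[0]+p[2]*np.sin(a)+p[3]*np.sin(c)+p[4]*np.cos(c)+p[5]*np.sin(e),p[1]+p[2]*np.cos(a)+p[3]*np.cos(c)-p[4]*np.sin(c)+p[5]*np.cos(e)]),180-sum(q)
print('F',fk([-18.8,121.97,47.9]))
lo=[-48.2,12.3,2.85];hi=[115,149.7,150]
def ik(x,z,t,q0,w=5):
    f=lambda q:np.r_[fk(q)[0]-[x,z],w*(fk(q)[1]-t)]
    return least_squares(f,np.clip(q0,np.add(lo,.01),np.subtract(hi,.01)),bounds=(lo,hi)).x
for z in (100,200,305,450,600):
  for x in (350,300,250,200,150,100):
    q=ik(x,z,30,[0,120,40]); P,t=fk(q); print(z,x,q.round(0),P.round(0),round(t,1))
E
python3 k.py
```

```text
[-1.000e-01  1.399e+02  5.921e+02  4.171e+02  2.500e+01  3.217e+02] 6 [-0.  -0.  -0.  -0.   0.  -0.1  0.   0.1 -0.  -0. ]
F (array([365.07090306, 299.48123125]), 28.930000000000007)
100 350 [ -3. 147.   6.] [350. 100.] 30.0
100 300 [-10. 150.  11.] [303. 106.] 28.7
100 250 [-18. 150.  21.] [258. 118.] 26.6
100 200 [-27. 150.  32.] [208. 131.] 25.5
100 150 [-38. 150.  43.] [152. 140.] 25.8
100 100 [-48. 150.  53.] [102. 137.] 25.8
200 350 [-16. 136.  30.] [350. 200.] 30.0
200 300 [-22. 139.  33.] [300. 200.] 30.0
200 250 [-29. 141.  38.] [250. 200.] 30.0
200 200 [-37. 142.  45.] [200. 200.] 30.0
200 150 [-45. 143.  53.] [150. 200.] 30.0
200 100 [-48. 142.  60.] [118. 198.] 26.7
305 350 [-21. 123.  48.] [350. 305.] 30.0
305 300 [-27. 125.  52.] [300. 305.] 30.0
305 250 [-33. 127.  56.] [250. 305.] 30.0
305 200 [-40. 128.  62.] [200. 305.] 30.0
305 150 [-46. 128.  68.] [150. 305.] 30.0
305 100 [-48. 126.  75.] [116. 307.] 26.6
450 350 [-22. 103.  69.] [350. 450.] 30.0
450 300 [-28. 105.  72.] [300. 450.] 30.0
450 250 [-33. 107.  76.] [250. 450.] 30.0
450 200 [-38. 108.  80.] [200. 450.] 30.0
450 150 [-42. 108.  85.] [150. 450.] 30.0
450 100 [-47. 107.  90.] [100. 450.] 30.0
600 350 [-19.  80.  89.] [350. 600.] 30.0
600 300 [-23.  82.  91.] [300. 600.] 30.0
600 250 [-27.  83.  94.] [250. 600.] 30.0
600 200 [-31.  84.  97.] [200. 600.] 30.0
600 150 [-35.  84. 101.] [150. 600.] 30.0
600 100 [-39.  84. 105.] [100. 600.] 30.0
```

```bash
cat > l.py <<'E'
from k import *
def row(q,dx,dz,w):  # world-plane step
    P,t=fk(q); q2=ik(P[0]+dx,P[1]+dz,t,q,w); return q2
for w in (1,2,5,10):
    q=[50.5,13.0,114]; 
    for i in range(7):
        t=np.radians(fk(q)[1]); q=row(q,60*np.cos(t),60*np.sin(t),w)
    print('out',w,fk(q),q)
    for (x,z) in ((330,100),(420,60)):
      for ang in (180,200,225,250,270):
        q=ik(x,z,30,[0,120,40],1); o=[]
        for i in range(8):
            q=row(q,60*np.cos(np.radians(ang)),60*np.sin(np.radians(ang)),w); P,t=fk(q); o.append((round(t,1),*P.round(0)))
        print(w,x,z,ang,o[1],o[3],o[7],q.round(0))
E
python3 l.py | sed 1,40d
```

```text
1 420 60 225 (np.float64(12.0), np.float64(336.0), np.float64(-22.0)) (np.float64(-5.8), np.float64(252.0), np.float64(-105.0)) (np.float64(-40.8), np.float64(87.0), np.float64(-272.0)) [ 76. 142.   3.]
1 420 60 250 (np.float64(10.6), np.float64(380.0), np.float64(-50.0)) (np.float64(-4.4), np.float64(340.0), np.float64(-162.0)) (np.float64(-24.8), np.float64(260.0), np.float64(-386.0)) [ 76. 126.   3.]
1 420 60 270 (np.float64(12.0), np.float64(421.0), np.float64(-58.0)) (np.float64(0.9), np.float64(422.0), np.float64(-177.0)) (np.float64(-11.0), np.float64(423.0), np.float64(-416.0)) [ 73. 115.   3.]
out 2 (array([1156.70818029,  532.30234984]), np.float64(67.87129306136725)) [52.62160715 12.3        47.20709979]
2 330 100 180 (np.float64(20.3), np.float64(214.0), np.float64(109.0)) (np.float64(14.8), np.float64(95.0), np.float64(118.0)) (np.float64(-15.2), np.float64(-122.0), np.float64(117.0)) [-48. 150.  94.]
2 330 100 200 (np.float64(13.1), np.float64(226.0), np.float64(72.0)) (np.float64(-7.6), np.float64(129.0), np.float64(54.0)) (np.float64(-63.1), np.float64(1.0), np.float6
[... 5183 characters left out ...]
(261.0), np.float64(85.0)) (np.float64(16.7), np.float64(61.0), np.float64(120.0)) [-47. 150.  60.]
10 420 60 225 (np.float64(22.2), np.float64(344.0), np.float64(41.0)) (np.float64(17.5), np.float64(319.0), np.float64(18.0)) (np.float64(7.4), np.float64(294.0), np.float64(-38.0)) [ 20. 150.   3.]
10 420 60 250 (np.float64(20.8), np.float64(395.0), np.float64(23.0)) (np.float64(15.2), np.float64(378.0), np.float64(-13.0)) (np.float64(3.8), np.float64(366.0), np.float64(-101.0)) [ 33. 140.   3.]
10 420 60 270 (np.float64(20.8), np.float64(440.0), np.float64(10.0)) (np.float64(15.2), np.float64(467.0), np.float64(-51.0)) (np.float64(5.9), np.float64(529.0), np.float64(-220.0)) [ 51. 121.   3.]
```

```bash
cat > n.py <<'E'
from k import *
w=9
for t0 in (30,22,15,8,3):
    best=[]
    for r in range(230,480,25):
        for z in range(40,240,20):
            q=ik(r,z,t0,[0,125,40],w); P,t=fk(q)
            if abs(t-t0)>.3 or np.hypot(*(P-[r,z]))>4: continue
            for a in range(120,300,20):
                q1=ik(r+60*np.cos(np.radians(a)),z+60*np.sin(np.radians(a)),t0,q,w); P1,t1=fk(q1)
                if P1[1]<40 or P1[0]<225: continue
                best.append((round(t1,1),r,z,a,*P1.round(0),*q1.round(0)))
    best.sort(); print(t0,*[list(map(float,b)) for b in best[:4]],sep='\n')
E
python3 n.py | tail -25
```

```text
30
[26.5, 455.0, 80.0, 260.0, 452.0, 55.0, 12.0, 138.0, 3.0]
[26.7, 455.0, 80.0, 280.0, 473.0, 52.0, 14.0, 136.0, 3.0]
[26.8, 455.0, 80.0, 240.0, 431.0, 61.0, 10.0, 141.0, 3.0]
[27.2, 280.0, 120.0, 240.0, 272.0, 114.0, -15.0, 150.0, 18.0]
22
[19.1, 305.0, 60.0, 220.0, 290.0, 59.0, -1.0, 150.0, 12.0]
[19.1, 305.0, 60.0, 240.0, 308.0, 42.0, 4.0, 150.0, 7.0]
[19.2, 280.0, 80.0, 240.0, 280.0, 67.0, -4.0, 150.0, 15.0]
[19.4, 280.0, 80.0, 220.0, 259.0, 82.0, -9.0, 150.0, 20.0]
15
[12.3, 255.0, 60.0, 240.0, 257.0, 45.0, -0.0, 150.0, 18.0]
[12.5, 255.0, 60.0, 220.0, 238.0, 61.0, -5.0, 150.0, 23.0]
[12.6, 230.0, 80.0, 240.0, 227.0, 69.0, -8.0, 150.0, 26.0]
[12.7, 230.0, 80.0, 260.0, 246.0, 56.0, -3.0, 150.0, 21.0]
8
[6.7, 255.0, 60.0, 220.0, 225.0, 41.0, -0.0, 150.0, 24.0]
[7.7, 280.0, 60.0, 200.0, 227.0, 44.0, -1.0, 150.0, 24.0]
[8.0, 230.0, 100.0, 280.0, 240.0, 41.0, 1.0, 149.0, 22.0]
[8.0, 230.0, 120.0, 280.0, 240.0, 61.0, -3.0, 147.0, 28.0]
3
[3.0, 230.0, 100.0, 280.0, 240.0, 41.0, 3.0, 146.0, 28.0]
[3.0, 230.0, 120.0, 280.0, 240.0, 61.0, -0.0, 144.0, 34.0]
[3.0, 230.0, 140.0, 280.0, 240.0, 81.0, -3.0, 142.0, 39.0]
[3.0, 230.0, 160.0, 280.0, 240.0, 101.0, -6.0, 140.0, 43.0]
```

```bash
python3 -c "
from h import *
for n in ['scene','side']:
    P=np.load(n+'.npz')['P'].reshape(-1,3); P=P[np.isfinite(P[:,0])]
    print(n); 
    for y in range(-1000,1100,100):
        r=[]
        for x in range(-1100,300,100):
            k=(P[:,0]>=x)&(P[:,0]<x+100)&(P[:,1]>=y)&(P[:,1]<y+100); r.append('%5d'%np.percentile(P[k,2],99) if k.sum()>3 else '    .')
        print('%6d'%y,''.join(r))
"
```

```text
scene
 -1000     .    .    .    .    .    .    .    .    .    .    .    .    .    .
  -900    41    .    .    .    .    1    4    4    .    .    .    .    .    .
  -800   187    .    .  129    .    7  188  192   13    6    5    6    5    5
  -700   188    .    .  129    .    7    8  159   13    5   12   13   12   12
  -600   188    .    .  330    .    5  148  135   11    7    6    6    6  162
  -500   186    .    .  129    .    6  148  124   12    6    6    6    5  163
  -400   175    .    .  129    .    6    6   12   12    6    6    7    9  163
  -300   163    .    .  129    .   33  177  152   12    6    6    5    6  163
  -200   143    .    .  129    .    .  178  152   12    7   13   15    6  162
  -100   126    .    .  250    .    4  177  150   13  237  257  215   15    5
     0   117    .    .  248    .  229  266  243    .  458  480  215  150    6
   100     .    .    .  130    .  171  267  239   10    5  483   12    5    5
   200     .    .    .    .    .    .    .  222   12    7    7    6    5    6
   300     .    .    .    .    .    .  267  239   11    6    6    6    6    6
  
[... 1486 characters left out ...]
  200     .    .    .    .    .    .    .   10   10    5  757  752    4    5
   300     .    .    .    .    .    .    .   11   10    5    2    4    5    6
   400     .    .    .    .    .    .    .    4    9    5    5  306  391    5
   500     .    .    .    .    .    .    .    .    4    5    5    6  484  314
   600     .    .    .    .    .    .    .    .    4    5    4    6  316  315
   700     .    .    .    .    .    .    .    .    4  123  168    6   10   10
   800     .    .    .    .    .    .    .    .    .  154  192    .    5  175
   900     .    .    .    .    .    .    .    .    .    .    .    .  179  197
  1000     .    .    .    .    .    .    .    .    .    .    .    .    .    .
```

```bash
cat > o.py <<'E'
from h import *
import sys
W=eval(sys.argv[1]); s=env.state(); Rm=R.from_euler('xyz',s['ee_rot'],degrees=True).as_matrix(); p=s['ee_pos']
print('p',p.round(1),'rot',s['ee_rot'].round(2),'q',s['qpos'].round(1),'z',Rm[:,2].round(3),'y',Rm[:,1].round(3),'x',Rm[:,0].round(3))
for w in W:
    d=np.array(w)-p; n=int(np.ceil(np.linalg.norm(d)/58)); print(w,n,(Rm.T@d/n/1000).round(4).tolist()); p=np.array(w,float)
E
python3 o.py "[(150,420,430),(-300,420,470),(-620,358,470)]"
```

```text
p [358.   90.  305.7] rot [177.12  31.03 176.02] q [ 20.9 -18.8 122.  -13.3  47.9 -59.5] z [ 0.517  0.014 -0.856] y [0.044 0.998 0.043] x [-0.855  0.06  -0.515]
(150, 420, 430) 8 [0.0167, 0.0407, -0.0262]
(-300, 420, 470) 8 [0.0455, -0.0022, -0.0334]
(-620, 358, 470) 6 [0.045, -0.0126, -0.0277]
```

Call:
arm_command(motion=[{"offset":[0.0167,0.0407,-0.0262],"spin":0},{"offset":[0.0167,0.0407,-0.0262],"spin":0},{"offset":[0.0167,0.0407,-0.0262],"spin":0},{"offset":[0.0167,0.0407,-0.0262],"spin":0}])

```text
time_s: 15.35
ee_pos: [253.8, 255.0, 363.0]
ee_rot: [177.5, 30.5, 176.2]
force: [0.5, 0.9, -0.6]
gripper_width: 90.9
gripper_force: 0.0
```

Call:
arm_command(motion=[{"offset":[0.0167,0.0407,-0.0262],"spin":0},{"offset":[0.0167,0.0407,-0.0262],"spin":0},{"offset":[0.0167,0.0407,-0.0262],"spin":0},{"offset":[0.0167,0.0407,-0.0262],"spin":0}])

```text
time_s: 15.85
ee_pos: [150.3, 420.9, 425.0]
ee_rot: [177.6, 30.6, 176.3]
force: [0.8, -0.8, -0.3]
gripper_width: 91.1
gripper_force: 0.0
```

Call:
arm_command(motion=[{"offset":[0.0455,-0.0022,-0.0334],"spin":0},{"offset":[0.0455,-0.0022,-0.0334],"spin":0},{"offset":[0.0455,-0.0022,-0.0334],"spin":0},{"offset":[0.0455,-0.0022,-0.0334],"spin":0}])

```text
time_s: 16.35
ee_pos: [-75.5, 419.9, 446.8]
ee_rot: [177.5, 30.7, 176.2]
force: [-0.2, 1.0, 0.6]
gripper_width: 91.1
gripper_force: 0.0
```

Call:
arm_command(motion=[{"offset":[0.0455,-0.0022,-0.0334],"spin":0},{"offset":[0.0455,-0.0022,-0.0334],"spin":0},{"offset":[0.0455,-0.0022,-0.0334],"spin":0},{"offset":[0.0455,-0.0022,-0.0334],"spin":0}])

```text
time_s: 16.85
ee_pos: [-300.7, 420.5, 468.4]
ee_rot: [177.5, 30.7, 176.2]
force: [-0.1, 0.0, 0.9]
gripper_width: 91.4
gripper_force: 0.0
```

```bash
python3 o.py "[(-620,358,470)]"
```

```text
p [-300.7  420.5  468.4] rot [177.49  30.7  176.19] q [137.1  20.8  58.7 -24.6 121.2  41.1] z [ 0.512  0.01  -0.859] y [0.044 0.998 0.038] x [-0.858  0.057 -0.511]
(-620, 358, 470) 6 [0.0449, -0.0127, -0.0276]
```

Call:
arm_command(motion=[{"offset":[0.0467,-0.0064,-0.0315],"spin":0},{"offset":[0.0467,-0.0064,-0.0315],"spin":0},{"offset":[0.0467,-0.0064,-0.0315],"spin":0},{"offset":[0.0467,-0.0064,-0.0315],"spin":0}])

```text
time_s: 17.35
ee_pos: [-518.7, 402.2, 475.9]
ee_rot: [177.3, 30.6, 176.2]
force: [-1.6, 1.5, 2.1]
gripper_width: 91.1
gripper_force: 0.0
```

Call:
arm_command(motion=[{"offset":[0.0417,0.028,-0.034],"spin":0},{"offset":[0.0417,0.028,-0.034],"spin":0},{"offset":[0.0417,0.028,-0.034],"spin":0}])

```text
time_s: 17.73
ee_pos: [-530.9, 367.1, 457.4]
ee_rot: [-178.2, 35.5, 176.0]
force: [0.4, 0.4, 0.5]
gripper_width: 90.9
gripper_force: 0.0
```

```bash
python3 o.py "[]"
```

```text
p [-530.9  367.1  457.4] rot [-178.19   35.48  176.03] q [150.6  48.1  12.4 -26.4 150.3  45.6] z [ 0.577 -0.072 -0.814] y [ 0.087  0.996 -0.026] x [-0.812  0.056 -0.58 ]
```

```bash
cat > q.py <<'E'
from k import *
for w in (5,9):
  for r0,z0,a in ((460,600,90),(460,600,70),(400,620,90),(350,620,90)):
    q=ik(r0,z0,-35,[20,40,149],1); P,t=fk(q); print(w,r0,z0,a,'start',P.round(),round(t,1),q.round())
    for i in range(8):
        q=ik(P[0]+50*np.cos(np.radians(a)),P[1]+50*np.sin(np.radians(a)),t,q,w); P,t=fk(q); print(round(t,1),P.round(),q.round(),end=' | ')
    print()
E
python3 q.py | tail -16; python3 o.py "[(-470,200,520),(-430,91,600)]"
```

```text
5 460 600 90 start [459. 598.] -27.4 [ 24.  33. 150.]
-22.9 [449. 623.] [ 22.  30. 150.] | -18.3 [438. 646.] [ 21.  27. 150.] | -13.8 [429. 669.] [ 20.  24. 150.] | -9.2 [419. 691.] [ 19.  21. 150.] | -4.7 [410. 713.] [ 18.  17. 150.] | -0.1 [402. 733.] [ 17.  13. 150.] | 3.4 [388. 749.] [ 15.  12. 149.] | 7.2 [375. 764.] [ 13.  12. 147.] | 
5 460 600 70 start [459. 598.] -27.4 [ 24.  33. 150.]
-22.5 [464. 618.] [ 24.  28. 150.] | -17.7 [469. 637.] [ 24.  24. 150.] | -12.9 [473. 655.] [ 24.  19. 150.] | -8.1 [477. 673.] [ 24.  14. 150.] | -4.4 [475. 686.] [ 23.  12. 149.] | -0.2 [473. 699.] [ 22.  12. 146.] | 4.1 [473. 713.] [ 20.  12. 143.] | 8.6 [475. 727.] [ 19.  12. 140.] | 
5 400 620 90 start [399. 618.] -28.0 [ 18.  40. 150.]
-23.4 [391. 641.] [ 17.  37. 150.] | -18.7 [384. 663.] [ 15.  33. 150.] | -14.0 [376. 684.] [ 14.  30. 150.] | -9.3 [369. 705.] [ 13.  26. 150.] | -4.5 [363. 726.] [ 13.  22. 150.] | 0.1 [356. 746.] [ 12.  18. 150.] | 4.8 [350. 765.] [ 12.  13. 150.] | 8.5 [339. 779.] [ 10.  12. 149.] | 
5 350 620 90 start [350. 619.] -31.3 [ 14.  48. 150.]
-26.5 [343. 640
[... 1241 characters left out ...]
 35. 150.] | -13.9 [335. 693.] [ 10.  34. 150.] | -11.9 [328. 703.] [  9.  32. 150.] | 
9 350 620 90 start [350. 619.] -31.3 [ 14.  48. 150.]
-29.2 [341. 629.] [ 12.  47. 150.] | -27.2 [333. 639.] [ 11.  46. 150.] | -25.2 [326. 649.] [ 10.  45. 150.] | -23.2 [319. 658.] [  9.  44. 150.] | -21.1 [313. 668.] [  9.  43. 150.] | -19.1 [307. 677.] [  8.  41. 150.] | -17.0 [302. 686.] [  7.  40. 150.] | -15.0 [297. 695.] [  7.  38. 150.] | 
p [-530.9  367.1  457.4] rot [-178.19   35.48  176.03] q [150.6  48.1  12.4 -26.4 150.3  45.6] z [ 0.577 -0.072 -0.814] y [ 0.087  0.996 -0.026] x [-0.812  0.056 -0.58 ]
(-470, 200, 520) 4 [-0.0238, -0.0407, -0.001]
(-430, 91, 600) 3 [-0.0284, -0.0357, -0.0114]
```

Call:
arm_command(motion=[{"offset":[-0.0238,-0.0407,-0.001],"spin":0},{"offset":[-0.0238,-0.0407,-0.001],"spin":0},{"offset":[-0.0238,-0.0407,-0.001],"spin":0},{"offset":[-0.0238,-0.0407,-0.001],"spin":0}])

```text
time_s: 18.23
ee_pos: [-468.3, 198.4, 521.7]
ee_rot: [-178.2, 35.4, 176.0]
force: [-0.6, -0.1, -0.1]
gripper_width: 91.2
gripper_force: 0.0
```

Call:
arm_command(motion=[{"offset":[-0.0284,-0.0357,-0.0114],"spin":0},{"offset":[-0.0284,-0.0357,-0.0114],"spin":0},{"offset":[-0.0284,-0.0357,-0.0114],"spin":0}])

```text
time_s: 18.6
ee_pos: [-420.2, 88.9, 582.3]
ee_rot: [-178.4, 34.6, 175.9]
force: [-0.5, -0.1, -0.4]
gripper_width: 91.5
gripper_force: 0.0
```

```bash
python3 o.py "[(-430,91,600)]"
```

```text
p [-420.2   88.9  582.3] rot [-178.43   34.58  175.93] q [168.5  22.4  41.7  -5.3 150.3  79.2] z [ 0.564 -0.068 -0.823] y [ 0.087  0.996 -0.023] x [-0.821  0.058 -0.568]
(-430, 91, 600) 1 [-0.0018, 0.0008, -0.0202]
```

Call:
arm_command(motion=[{"offset":[-0.025,0,-0.054],"spin":0},{"offset":[-0.025,0,-0.054],"spin":0},{"offset":[-0.025,0,-0.054],"spin":0},{"offset":[-0.025,0,-0.054],"spin":0},{"offset":[-0.025,0,-0.054],"spin":0}])

```text
time_s: 19.23
ee_pos: [-370.3, 94.3, 640.0]
ee_rot: [179.1, 25.6, 175.9]
force: [-0.4, -0.9, 0.0]
gripper_width: 91.2
gripper_force: 0.0
```

```bash
python3 o.py "[]"
```

```text
p [-370.3   94.3  640. ] rot [179.11  25.61 175.9 ] q [167.7  16.1  38.4  -9.  150.4  74.8] z [ 0.432 -0.015 -0.902] y [0.065 0.998 0.014] x [-0.899  0.064 -0.432]
```

Call:
arm_command(motion=[{"offset":[-0.008,0,-0.06],"spin":0},{"offset":[-0.008,0,-0.06],"spin":0},{"offset":[-0.008,0,-0.06],"spin":0},{"offset":[-0.008,0,-0.06],"spin":0},{"offset":[-0.008,0,-0.06],"spin":0}])

```text
time_s: 19.85
ee_pos: [-372.3, 93.9, 680.2]
ee_rot: [176.2, 16.4, 176.4]
force: [-0.0, -0.4, 0.5]
gripper_width: 91.4
gripper_force: 0.0
```

Call:
arm_command(motion=[{"offset":[0,0,-0.061],"spin":0},{"offset":[0,0,-0.061],"spin":0},{"offset":[0,0,-0.061],"spin":0},{"offset":[0,0,-0.061],"spin":0},{"offset":[0,0,-0.061],"spin":0}])

```text
time_s: 20.48
ee_pos: [-369.2, 79.7, 720.4]
ee_rot: [173.1, 7.4, 177.2]
force: [-0.4, 0.0, 1.0]
gripper_width: 91.3
gripper_force: 0.0
```

```bash
python3 o.py "[]"
```

```text
p [-369.2   79.7  720.4] rot [173.09   7.43 177.21] q [172.4  14.8  20.7 -15.3 150.4  71.8] z [ 0.134  0.114 -0.984] y [0.033 0.992 0.119] x [-0.99   0.048 -0.129]
```

Call:
arm_command(motion=[{"offset":[0.004,0,-0.061],"spin":0},{"offset":[0.004,0,-0.061],"spin":0},{"offset":[0.004,0,-0.061],"spin":0}])

```text
time_s: 20.85
ee_pos: [-360.4, 64.8, 744.6]
ee_rot: [171.2, 2.2, 177.9]
force: [-0.2, 0.5, -0.3]
gripper_width: 91.2
gripper_force: 0.0
```

```bash
python3 o.py "[(-340,300,560),(0,450,460),(330,330,400),(440,0,420),(420,-250,380)]"
```

```text
p [-360.4   64.8  744.6] rot [171.23   2.2  177.94] q [175.8  14.   16.3 -18.1 150.4  71.9] z [ 0.043  0.151 -0.988] y [0.03  0.988 0.152] x [-0.999  0.036 -0.038]
(-340, 300, 560) 6 [-0.0008, 0.0341, 0.0364]
(0, 450, 460) 7 [-0.0472, 0.0204, 0.0194]
(330, 330, 400) 7 [-0.0474, -0.0168, 0.0079]
(440, 0, 420) 7 [-0.0175, -0.0457, -0.0093]
(420, -250, 380) 5 [0.0025, -0.0507, 0.0002]
```

Call:
arm_command(motion=[{"offset":[-0.0008,0.0341,0.0364],"spin":0},{"offset":[-0.0008,0.0341,0.0364],"spin":0},{"offset":[-0.0008,0.0341,0.0364],"spin":0},{"offset":[-0.0008,0.0341,0.0364],"spin":0},{"offset":[-0.0008,0.0341,0.0364],"spin":0}])

```text
time_s: 21.48
ee_pos: [-342.8, 261.6, 589.8]
ee_rot: [171.2, 2.3, 178.0]
force: [-0.6, 0.3, -0.3]
gripper_width: 91.1
gripper_force: 0.0
```

Call:
arm_command(motion=[{"offset":[-0.047,0.0204,0.0194],"spin":0},{"offset":[-0.047,0.0204,0.0194],"spin":0},{"offset":[-0.047,0.0204,0.0194],"spin":0},{"offset":[-0.047,0.0204,0.0194],"spin":0},{"offset":[-0.047,0.0204,0.0194],"spin":0}])

```text
time_s: 22.1
ee_pos: [-99.7, 367.7, 519.5]
ee_rot: [171.2, 2.3, 178.0]
force: [0.2, 0.4, -0.6]
gripper_width: 91.1
gripper_force: 0.0
```

```bash
python3 o.py "[(0,450,460),(330,330,400),(440,0,420),(420,-250,380)]"
```

```text
p [-99.7 367.7 519.5] rot [171.18   2.3  177.98] q [107.8  -6.3  77.8  -5.2 100.9  18.3] z [ 0.045  0.152 -0.987] y [0.029 0.988 0.153] x [-0.999  0.035 -0.04 ]
(0, 450, 460) 3 [-0.0314, 0.025, 0.0252]
(330, 330, 400) 7 [-0.0473, -0.0169, 0.008]
(440, 0, 420) 7 [-0.0175, -0.0457, -0.0093]
(420, -250, 380) 5 [0.0026, -0.0507, 0.0001]
```

Call:
arm_command(motion=[{"offset":[-0.0594,0.0023,0.0149],"spin":0},{"offset":[-0.0594,0.0023,0.0149],"spin":0},{"offset":[-0.0594,0.0023,0.0149],"spin":0},{"offset":[-0.0594,0.0023,0.0149],"spin":0},{"offset":[-0.0594,0.0023,0.0149],"spin":0}])

```text
time_s: 22.72
ee_pos: [200.9, 378.9, 459.7]
ee_rot: [171.2, 2.4, 177.9]
force: [-0.9, 0.8, -0.6]
gripper_width: 91.3
gripper_force: 0.0
```

Call:
arm_command(motion=[{"offset":[-0.0343,-0.0465,0],"spin":0},{"offset":[-0.0343,-0.0465,0],"spin":0},{"offset":[-0.0343,-0.0465,0],"spin":0},{"offset":[-0.0343,-0.0465,0],"spin":0},{"offset":[-0.0343,-0.0465,0],"spin":0}])

```text
time_s: 23.35
ee_pos: [363.9, 141.9, 431.5]
ee_rot: [171.3, 2.4, 178.0]
force: [0.6, 0.4, 0.3]
gripper_width: 90.8
gripper_force: 0.0
```

Call:
arm_command(motion=[{"offset":[-0.0343,-0.0465,0],"spin":0},{"offset":[-0.0343,-0.0465,0],"spin":0},{"offset":[0,-0.04,0],"spin":0},{"offset":[0,-0.04,0],"spin":0},{"offset":[0,-0.04,0],"spin":0}])

```text
time_s: 23.98
ee_pos: [425.4, -70.7, 401.7]
ee_rot: [171.3, 2.3, 178.0]
force: [-0.0, 0.4, -0.5]
gripper_width: 90.9
gripper_force: 0.0
```

```bash
python3 o.py "[(412,-265,300)]"
```

```text
p [425.4 -70.7 401.7] rot [171.31   2.33 177.96] q [ -17.7    1.    87.3    9.    91.8 -105.5] z [ 0.046  0.149 -0.988] y [0.029 0.988 0.151] x [-0.999  0.036 -0.041]
(412, -265, 300) 4 [0.0027, -0.0519, 0.0177]
```

Call:
arm_command(motion=[{"offset":[0.0027,-0.0519,0.0177],"spin":0},{"offset":[0.0027,-0.0519,0.0177],"spin":0},{"offset":[0.0027,-0.0519,0.0177],"spin":0},{"offset":[0.0027,-0.0519,0.0177],"spin":0}])

```text
time_s: 24.48
ee_pos: [411.6, -265.0, 299.4]
ee_rot: [171.3, 2.3, 178.0]
force: [0.9, -0.1, 1.0]
gripper_width: 91.0
gripper_force: 0.0
```

Call:
arm_command(motion=[{"offset":[0,0,0],"spin":0.171},{"offset":[0,0,0],"spin":0.171},{"offset":[0,0,0],"spin":0.171},{"offset":[0,0,0],"spin":0.171},{"offset":[0,0,0],"spin":0.171}])

```text
time_s: 25.1
ee_pos: [411.9, -263.4, 300.0]
ee_rot: [172.6, -5.1, 129.2]
force: [0.7, -0.7, 0.3]
gripper_width: 91.2
gripper_force: 0.0
```

Call:
arm_command(motion=[{"offset":[0,0,0],"spin":0.171},{"offset":[0,0,0],"spin":0.171},{"offset":[0,0,0],"spin":0.171},{"offset":[0,0,0],"spin":0.171},{"offset":[0,0,0],"spin":0.171}])

```text
time_s: 25.72
ee_pos: [411.9, -263.4, 300.0]
ee_rot: [179.0, -8.9, 79.9]
force: [-0.4, 0.7, -0.4]
gripper_width: 91.3
gripper_force: 0.0
```

Call:
arm_command(motion=[{"offset":[0,0,0],"spin":0}])

```text
time_s: 25.85
ee_pos: [411.9, -263.4, 300.0]
ee_rot: [178.9, -8.9, 80.4]
force: [0.5, -1.0, 0.4]
gripper_width: 91.1
gripper_force: 0.0
```

```bash
python3 o.py "[]"; cat > r.py <<'E'
from h import *
img,d,m,T=grab('wrist'); P=cloud(d,m,T); np.savez('w5.npz',img=img,P=P,T=T); cv2.imwrite('pics/w5.png',img)
k=np.all((P>[330,-350,62])&(P<[490,-190,82]),-1); Q=P[k]; print(k.sum(),cv2.minAreaRect(Q[:,:2].astype(np.float32)),np.median(Q,0))
k=np.all((P>[480,-430,150])&(P<[700,-200,172]),-1); Q=P[k]; print(k.sum(),Q.min(0) if len(Q) else 0,Q.max(0) if len(Q) else 0)
E
python3 r.py
```

```text
p [ 411.9 -263.4  300. ] rot [178.89  -8.92  80.38] q [-39.4   9.8  91.4   8.4  82.4 -31.1] z [ 0.045  0.15  -0.988] y [ 0.985 -0.17   0.019] x [0.165 0.974 0.155]
1574 ((412.33599853515625, -264.68048095703125), (63.971900939941406, 37.988487243652344), 81.8662109375) [ 412.17723986 -264.18739032   70.16077661]
2553 [ 588.22538546 -307.84886588  150.0111173 ] [ 625.46961517 -212.90171283  162.56921183]
```

View pics/w5.png

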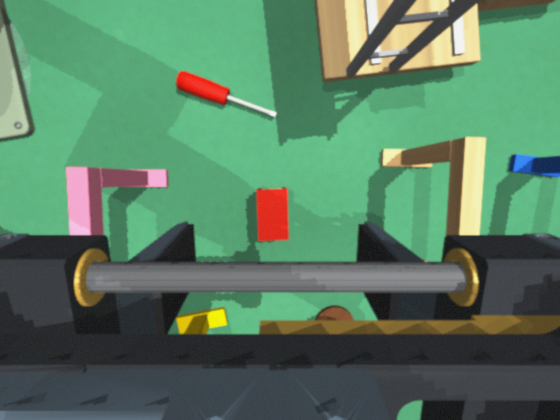

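Call:
arm_command(motion=[{"offset":[-0.0081,-0.0009,0.0514],"spin":0},{"offset":[-0.0081,-0.0009,0.0514],"spin":0},{"offset":[-0.0081,-0.0009,0.0514],"spin":0},{"offset":[-0.0081,-0.0009,0.0514],"spin":0},{"offset":[-0.0081,-0.0009,0.0514],"spin":0}])

```text
time_s: 26.52
ee_pos: [412.5, -263.7, 38.4]
ee_rot: [178.8, -8.9, 80.4]
force: [-0.2, -0.3, 0.4]
gripper_width: 91.4
gripper_force: 0.0
```

Call:
arm_command(motion=[{"offset":[0,0,0],"spin":0},{"offset":[0,0,0],"spin":0},{"offset":[0,0,0],"spin":0},{"offset":[0,0,0],"spin":0},{"offset":[0,0,0],"spin":0}], jaw=0.025, newtons=12)

```text
time_s: 27.15
ee_pos: [412.5, -263.8, 40.5]
ee_rot: [178.8, -8.9, 80.2]
force: [-0.4, -0.9, 0.2]
gripper_width: 43.8
gripper_force: 0.0
```

Call:
arm_command(motion=[{"offset":[0,0,0],"spin":0},{"offset":[0,0,0],"spin":0}])

```text
time_s: 27.4
ee_pos: [411.9, -263.5, 40.1]
ee_rot: [178.9, -9.0, 80.2]
force: [-1.8, 1.1, 6.0]
gripper_width: 38.1
gripper_force: 12.0
```

```bash
python3 o.py "[]"
```

```text
p [ 411.9 -263.5   40.1] rot [178.94  -8.96  80.24] q [-39.4  24.  113.3  11.4  46.9 -37.7] z [ 0.045  0.15  -0.988] y [ 0.985 -0.172  0.018] x [0.167 0.973 0.156]
```

Call:
arm_command(motion=[{"offset":[0.0082,0.0009,-0.0519],"spin":0},{"offset":[0.0082,0.0009,-0.0519],"spin":0},{"offset":[0.0082,0.0009,-0.0519],"spin":0},{"offset":[0.0082,0.0009,-0.0519],"spin":0}])

```text
time_s: 27.9
ee_pos: [411.5, -263.2, 251.2]
ee_rot: [178.9, -9.0, 80.2]
force: [0.7, -0.3, -1.8]
gripper_width: 38.4
gripper_force: 12.0
```

Call:
arm_command(motion=[{"offset":[-0.0017,0.0477,0.0006],"spin":0},{"offset":[-0.0017,0.0477,0.0006],"spin":0},{"offset":[-0.0017,0.0477,0.0006],"spin":0},{"offset":[-0.0017,0.0477,0.0006],"spin":0},{"offset":[0,0,0],"spin":0}])

```text
time_s: 28.52
ee_pos: [601.0, -302.7, 247.4]
ee_rot: [179.0, -9.0, 80.3]
force: [-0.4, 0.1, -1.9]
gripper_width: 37.8
gripper_force: 12.0
```

```bash
python3 o.py "[]"; cat > t.py <<'E'
from h import *
for n in ['wrist','scene']:
    img,d,m,T=grab(n); P=cloud(d,m,T); cv2.imwrite(f'pics/x_{n}.png',img); np.savez(f'x_{n}.npz',P=P,img=img,T=T)
    k=np.all((P>[480,-430,154])&(P<[720,-180,168]),-1)&(img[...,1]>90); Q=P[k]
    e=np.array([np.cos(np.radians(79.7)),np.sin(np.radians(79.7))]); nrm=np.array([e[1],-e[0]])
    a=(Q[:,:2]-[599,-303])@e; b=(Q[:,:2]-[599,-303])@nrm
    for a0 in range(-90,90,20):
        kk=(a>a0)&(a<a0+20)
        if kk.sum()>20: print(n,a0,kk.sum(),np.percentile(b[kk],[2,50,98]).round(1))
    k=(img[...,2]>110)&(img[...,1]<70)&np.all((P>[500,-400,170])&(P<[700,-200,300]),-1); Q=P[k]
    if len(Q)>10:
        top=Q[:,2]>np.percentile(Q[:,2],98)-6; print(n,'board',k.sum(),Q.min(0),Q.max(0),cv2.minAreaRect(Q[top][:,:2].astype(np.float32)),np.median(Q[top],0))
    print([ (r['score'],ray_z(r['location'],m,T,160)) for r in env.pinpoint(n,'bar_top')])
E
python3 t.py
```

```text
p [ 601.  -302.7  247.4] rot [179.    -9.01  80.28] q [-31.9  28.   72.1   8.8  82.5 -23.4] z [ 0.044  0.151 -0.988] y [ 0.985 -0.172  0.017] x [0.167 0.973 0.157]
wrist 10 282 [-9.4  0.8 10.3]
wrist 30 644 [-8.7  0.8 10.2]
wrist 50 644 [-8.7  0.6 10. ]
wrist 70 664 [-8.8  0.5 10.6]
wrist board 7133 [ 579.35167534 -323.70143354  238.30223873] [ 628.84275537 -269.6278386   279.90591039] ((601.6669921875, -296.84649658203125), (49.16670608520508, 38.62152099609375), 80.24864196777344) [ 602.30696737 -289.52020784  277.58784617]
[(0.55, array([ 775.15582551, -342.81328185,  160.        ]))]
scene -90 49 [-8.   1.8 10. ]
scene -70 52 [-7.8  2.7 11.5]
scene -50 21 [-6.5  4.9 10. ]
scene -30 39 [-8.4  4.7 11.1]
scene -10 53 [-9.7  6.9 11.6]
scene 10 71 [-9.1  4.5 12.1]
scene 30 69 [-8.1  3.4 12.7]
scene 50 69 [-8.4  4.9 11.9]
scene 70 68 [-8.   3.2 12.2]
scene board 68 [ 587.32768957 -289.28060132  241.12879047] [ 622.7515951  -270.694452    282.68423663] ((605.1705932617188, -279.7767639160156), (13.735921859741211, 35.208648681640625), 77.16301727294922) [ 610.7779959  -278.45851272  279.45579559]
[(0.98, array([ 605.01807749, -307.60066124,  160.        ])), (0.78, array([ 236.27103015, -273.07335682,  160.        ])), (0.63, array([ 275.4520898 , -483.22389815,  160.        ])), (0.59, array([ 771.7261383 , -345.86598709,  160.        ]))]
```

View pics/x_wrist.png

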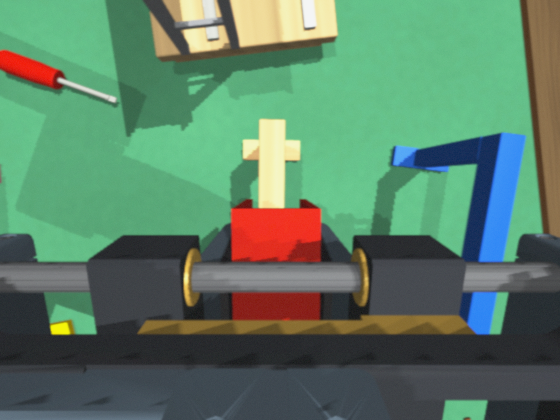

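Call:
arm_command(motion=[{"offset":[0,-0.0009,0],"spin":0},{"offset":[-0.0042,-0.0005,0.0267],"spin":0},{"offset":[-0.0042,-0.0005,0.0267],"spin":0},{"offset":[-0.0042,-0.0005,0.0267],"spin":0}])

```text
time_s: 29.22
ee_pos: [597.1, -302.6, 168.9]
ee_rot: [178.9, -8.9, 80.2]
force: [-0.4, 0.2, -1.0]
gripper_width: 38.6
gripper_force: 12.0
```

Call:
arm_command(motion=[{"offset":[-0.0021,-0.0002,0.0134],"spin":0},{"offset":[-0.0021,-0.0002,0.0134],"spin":0},{"offset":[0,0,0],"spin":0}])

```text
time_s: 29.6
ee_pos: [597.5, -302.4, 141.2]
ee_rot: [179.0, -9.0, 80.2]
force: [-1.1, -0.6, -1.6]
gripper_width: 38.0
gripper_force: 12.0
```

```bash
python3 o.py "[]"; python3 -c "
from h import *
print(env.state()['force'])"
```

```text
p [ 597.5 -302.4  141.2] rot [178.98  -8.99  80.19] q [-32.   31.3  81.9   9.3  69.5 -25.6] z [ 0.044  0.151 -0.988] y [ 0.985 -0.173  0.018] x [0.168 0.973 0.156]
[-1.11974779 -0.57465995 -1.5633827 ]
```

Call:
arm_command(motion=[{"offset":[-0.0004,0.002,0.003],"spin":0},{"offset":[-0.0004,0,0.003],"spin":0},{"offset":[0,0,0],"spin":0}])

```text
time_s: 29.98
ee_pos: [600.1, -302.7, 135.7]
ee_rot: [178.9, -9.0, 80.2]
force: [0.3, -0.7, -1.8]
gripper_width: 38.2
gripper_force: 12.0
```

Call:
arm_command(motion=[{"offset":[-0.0002,-0.0003,0.001],"spin":0},{"offset":[0,0,0],"spin":0}])

```text
time_s: 30.22
ee_pos: [600.0, -302.8, 135.1]
ee_rot: [178.9, -9.0, 80.2]
force: [1.0, -0.6, 0.6]
gripper_width: 37.7
gripper_force: 12.0
```

Call:
arm_command(motion=[{"offset":[0,0,0],"spin":0},{"offset":[0,0,0],"spin":0},{"offset":[0,0,0],"spin":0},{"offset":[0,0,0],"spin":0}], jaw=0.075)

```text
time_s: 30.72
ee_pos: [599.7, -302.7, 134.7]
ee_rot: [178.9, -9.0, 80.2]
force: [-0.1, 0.3, 1.0]
gripper_width: 73.9
gripper_force: 0.0
```

Call:
arm_command(motion=[{"offset":[0.004,0,-0.026],"spin":0},{"offset":[0.004,0,-0.026],"spin":0},{"offset":[0.008,0,-0.05],"spin":0},{"offset":[0.008,0,-0.05],"spin":0},{"offset":[0,0,0],"spin":0}])

```text
time_s: 31.35
ee_pos: [598.5, -303.0, 294.0]
ee_rot: [178.4, -8.8, 80.3]
force: [0.1, -0.4, -0.2]
gripper_width: 75.1
gripper_force: 0.0
```

```bash
cat > u.py <<'E'
from h import *
out=[]
for n in ['wrist','scene','side']:
    img,d,m,T=grab(n); P=cloud(d,m,T); cv2.imwrite(f'pics/y_{n}.png',img)
    k=(img[...,2]>100)&(img[...,1]<80)&np.all((P>[540,-370,90])&(P<[660,-230,180]),-1); Q=P[k]
    if len(Q)>10:
        top=abs(Q[:,2]-165)<5; print(n,k.sum(),Q.min(0).round(1),Q.max(0).round(1),top.sum(),cv2.minAreaRect(Q[top][:,:2].astype(np.float32)) if top.sum()>5 else '',np.median(Q[top],0))
    if n!='wrist': out.append(cv2.resize(img[120:360,120:420],(0,0),fx=1.25,fy=1.25))
cv2.imwrite('pics/yy.png',np.hstack(out))
E
python3 u.py; python3 f.py s9.png; python3 g.py pics/s9.png | head -6; python3 o.py "[]"
```

```text
wrist 2636 [ 576.5 -336.9  105.5] [ 622.6 -269.6  168.5] 2619 ((599.0390014648438, -303.9472961425781), (63.410614013671875, 36.64402389526367), 81.2143783569336) [ 599.06326128 -303.53391448  165.14685393]
scene 336 [ 580.6 -367.7  103.9] [ 624.7 -270.2  170.8] 297 ((600.8786010742188, -305.219482421875), (65.69684600830078, 39.3154182434082), 80.43802642822266) [ 603.50264851 -299.7226045   165.69295324]
side 196 [ 573.7 -348.1  101.2] [ 616.  -271.9  170.4] 165 ((597.9729614257812, -306.61602783203125), (64.54103088378906, 41.15068435668945), 81.724365234375) [ 594.99653748 -306.75916666  165.56670191]
105 [271.  378.9]
245 [272.  378.6]
400 [270.2 377.5]
470 [269.1 377.1]
530 [269.1 377.4]
[ 596.32742707 -301.88789719  286.71639729] [-0.97293365  0.28436291  0.47978744]
p [ 596.3 -301.9  286.7] rot [179.09  -9.02  80.18] q [-32.   26.8  68.5   8.7  87.3 -22.7] z [ 0.042  0.152 -0.988] y [ 0.985 -0.173  0.016] x [0.168 0.973 0.157]
```

View pics/yy.png

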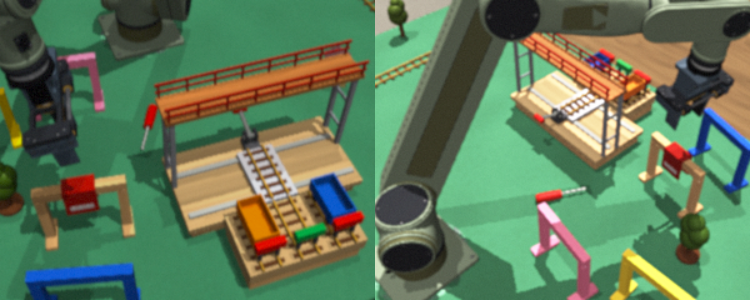

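The picture shows the board hanging astride the wooden bar (left half about (80,195), right half about (675,158)), its top at z 165. The lever is down and the deck lines up with the green siding to about 0.5 mm.

```bash
python3 -c "
from h import *
print(env.job_done())"
```

```text
the job is handed in; nothing more can be done
None
```

The job is handed in at about 32 s: by my last camera check the deck is within about 0.5 mm of the green siding's line, the lever is pressed down, and the red board hangs level astride the wooden bar near its middle; no verdict came back.

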